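# Lock the tilted positioner plate with its index pin

## Robot

A 6-joint arm with a two-finger parallel gripper is mounted at the origin on the work surface; the furniture and walls round the work are solid. World frame = base frame: x ahead of the robot, y to its left, z up, the work surface at z = 0. Lengths are in mm, angles in rad, forces in N, time in s.
With the tool pointing down it reaches from about 250 to 775 mm from the base axis. Payload 4 kg.
Tool frame: the origin (TCP) lies midway between the tips of the shut fingers; the grasp point (between the pads) lies 19 mm behind it; z points along the fingers, y is the direction in which the jaws open and shut (so a half turn about z gives the same grasp; the last joint's range is limited). The gripper opens to 94 mm and grips with 3 to 60 N. Pads are 16 mm wide; open, the fingers measure 119 mm over their backs; the gripper's body (75 mm by 177 mm) begins 78 mm behind the grasp point.
Start: joints at [1.087, 0.087, 1.371, -0, 1.684, -0.103], TCP at [204.427, 510.619, 185.406] pointing down, gripper open.
Joint ranges: [-3.1, 3.1], [-0.76, 2.03], [0.27, 2.55], [-1.08, 4.22], [0.17, 2.65], [-2.57, 2.57]. Speed limits (rad/s): [2.79, 2.79, 3.14, 3.14, 3.14, 3.14].

## Interface

Orientations are given as [roll, pitch, yaw] about the fixed x, y, z axes, in that order (R = Rz(yaw) Ry(pitch) Rx(roll)).
In Python, from rig import monitor, viewer, manip gives the robot as it stands.
- The arm moves only by the tool move_arm, never from a script. Its arguments are lists of equal length, an entry for each row: "dp": the shift along the tool's x, y, z in mm, a list of three; "rot": the turn, a rotation vector about the tool's x, y, z in rad, a list of three; "claw": the opening, from 0 (shut) to 1 (fully open). A call has 1 to 20 rows; each row shifts and turns the commanded pose from where the row before left it, along the tool's axes as they then stand; what a row does not reach is not made up. A row lasts 1/8 s, in which the tool goes at most 62.5 mm and 10.7 degrees, less where a joint would pass 70% of its speed; a pose out of reach is approached as far as the arm can. A call is refused whole if a number of a shift passes 62.5 or a number of a turn 0.188, either way. A call with a gripper value outside its range is refused whole. The fingers move at their own pace and stop on an object; "grip_force" is the grip in N (left out, the last holds). Time passes only in rows, so rows that do not move let the fingers close. It gives the time, the measured TCP pose, the force and the opening at its end, in the units of the state.
- monitor.state(): the state, without advancing time (a new reading comes with each control period).
- viewer.grab_frame(name): name is "scene" or "top" or "wrist"; returns a dict with "pixels" (420x560x3 uint8, red, green, blue), "depth" (420x560 float32, mm along the optical axis (not along the pixel's ray), 0 where there is no reading), "vertical_fov" (degrees; the focal length in pixels is half the picture's height over the tangent of half this angle, whatever the lens; pixels are square), "cx", "cy" (the principal point, pixels), "D" ([k1, k2, p1, p2, k3] as OpenCV has them; the pictures are not rectified), "eye" and "rotation" of the camera in the world. Camera axes: x right, y up, looking along -z (the intrinsics and any distortion apply to the point x, -y, -z); pixel columns grow to the right and rows downward; lengths in mm; the calibration is good to about 2 mm. A picture is of the moment at which its call begins.
- manip.finish_job(): hands the job in, once; it reports no verdict.
The state is a dict: "t": time; "joint_pos": joint angles; "qvel": joint speeds; "tau": joint torques, N m; "eef_pos": TCP position; "ee_rot": TCP orientation; "wrist_force": force on the tool from outside, world axes, zero at the start; "torque": the same for the moment, N m; "gripper_width": opening from 0.0 (shut) to 1.0 (fully open).
Only numpy, scipy, OpenCV 4.12 (cv2) and the standard library are available. Lean on these libraries where they do the work, as an engineer would, in place of code of your own. Each camera call takes 0.05 s, during which the arm holds its last target.

## Task

Turn the square plate of the slanted bench positioner, which has a black handle, until its pin hole comes round to the pointer, then take the index pin from the wooden rest and push it through the plate into the hole in the head behind it, fully home with its collar on the plate, and let go. The pointer is bent and only roughly right, so feel for the place where the holes line up: with the pin in the plate hole, shift the plate a little either way until the pin drops in. Leave the other things on the bench where they are.

Things in the scene. Friction and masses are not known exactly. Their poses are not given: they have to be found in the camera images.
- face_centre (a point): Fixed point: centre of the upper face of the bench positioner's turning plate, about 115 above the bench. z points out of the face along the turning axis, leaning 35 degrees from vertical towards the robot; x up the slope, y to the left. The plate is a bare aluminium square 110x110, 12 thick, with a dark cap 26 across and 5 high in the middle.
- stand: grey stand of the positioner, fixed to the bench; origin at the bench, straight below face_centre, z up. Foot 130x120x10. It carries a slanted round head 114 across, 40 thick, on which the plate lies and turns. Under the plate, 40 from the turning axis, the head has one hidden hole of 14.5 diameter with a 1.5 chamfer, 40 deep, along the axis.
- plate (a joint): angle of the plate in rad about face_centre's z, anticlockwise positive; at 0 the pin hole is exactly at the pointer. Range -0.6 to 1.7, starts 0.7 to 1.4, stays where left (friction 0.2 N m: about 5 N at handle or hole). The hidden hole of the head matches at one angle between -0.22 and 0.22 (play 0.03), unknown: the pointer is bent and only roughly right.
- pointer (a point): tip of the pointer, a 4x4 steel bar fixed to the head on the low (-x) side, 84 from face_centre and 4 above the plate face; it runs outwards to 101, where its grey arm goes down to the head.
- plate_hole (a point): centre, level with the face, of the plate's pin hole: 13.5 diameter with a 1.5 chamfer, 40 from the plate's centre, through the 12 thick plate; the only large hole (the four near the corners are 8). Where the hidden hole is not below it, a pin put in stops on the head 12 below the face. Axes turn with the plate, z out of the face.
- handle_grip (a point): middle of the plate's upright black round handle, 18 diameter, opposite the pin hole, 42 from the plate's centre; the black part reaches from 12 to 50 above the face, this point is 31 above it. Axes turn with the plate, z out of the face along the handle.
- pin_knob (a point): middle of the knob of the loose index pin (steel, 60 to 130 g, 96 long), 72 from its tip; z points from tip to knob. From the tip up: taper 7 long from 6 to 12 diameter, shank 12 diameter to 48, collar 24 diameter to 54, round dark knob 20 diameter to 96. It starts upright in the rest, this point 78 above the bench. Fully home the collar lies on the face, this point 24 above it.
- pin_tip (a point): the pin's tip, the end of its axis, 72 below pin_knob; fully home it is 48 below the plate face.
- pin_rest: wooden block 70x70x38 fixed to the bench, with a 15.5 hole in the middle of its top, 32 deep, in which the pin stands; origin at the centre of its underside, z up. The pin's knob stands 22 to 64 above its top. A red bench vice, about 220 tall, stands right beside it, on the robot's side: come and go from high above.
- elbow: white pipe elbow 59x59x42, bystander; origin at the centre of its underside
- tin: round grey screw tin 64 across, 50 high, bystander; origin at the centre of its underside
- nut: small wing nut 36 wide, bystander; origin at the centre of its underside

How it is judged:
By the outcome, as a careful person would: the job done as asked, in the order asked, and still so for the second after the job is handed in, with the robot touching nothing.
It also fails if it takes over 72 s, if anything falls off the work surface, if the arm or the gripper's body presses on something with over 40 N, if the wrist force passes 120 N, or if a joint passes its speed limit or range.

## Working session

There is one attempt and no reset: what is moved stays moved. The work goes in short steps, Python scripts to look and compute and a tool call to move; the robot and the scene stay as the last step left them, time stands still between calls to the robot, and variables do not carry over. Pictures are saved under pics/ and viewed, and the job is handed in when it is done.

Besides the shell and the picture viewer there is one more tool, called after "Call:" as name(argument=value, ...) on one line, values as JSON. move_arm: Moves the arm, as the interface text tells. Its arguments: {"type":"object","properties":{"dp":{"type":"array"},"rot":{"type":"array"},"claw":{"type":"array"},"grip_force":{"type":"number"}},"required":["dp","rot","claw"]}

```bash
mkdir -p pics
cat > h.py <<'E'
import numpy as np, cv2
from rig import monitor, viewer, manip
from scipy.spatial.transform import Rotation as R
def grab(n,save=None):
    f=viewer.grab_frame(n)
    if save: cv2.imwrite('pics/'+save,cv2.cvtColor(np.asarray(f['pixels']),cv2.COLOR_RGB2BGR))
    np.savez('pics/%s.npz'%(save or n),**{k:np.asarray(v) for k,v in f.items()})
    return f
def K(f):
    h=np.asarray(f['pixels']).shape[0]; fl=h/2/np.tan(np.radians(float(f['vertical_fov']))/2)
    return np.array([[fl,0,float(f['cx'])],[0,fl,float(f['cy'])],[0,0,1]])
def rays(f,uv):
    p=cv2.undistortPoints(np.array(uv,float).reshape(-1,1,2),K(f),np.array(f['D'],float)).reshape(-1,2)
    d=np.c_[p[:,0],-p[:,1],-np.ones(len(p))]
    return np.array(f['eye'],float), d@np.array(f['rotation'],float).T   # depth-scaled
def pts(f,uv):
    e,d=rays(f,uv); uv=np.array(uv,int).reshape(-1,2)
    return e+d*np.asarray(f['depth'])[uv[:,1],uv[:,0]][:,None]
def proj(f,P):
    Rm=np.array(f['rotation'],float); c=(np.atleast_2d(P)-np.array(f['eye'],float))@Rm
    c=c*[1,-1,-1]
    return cv2.projectPoints(c.astype(float),np.zeros(3),np.zeros(3),K(f),np.array(f['D'],float))[0].reshape(-1,2)
def onplane(f,uv,p0,n):
    e,d=rays(f,uv); return e+d*(((p0-e)@n)/(d@n))[:,None]
E
python3 - <<'E'
from h import *
for n in ['scene','top','wrist']:
    f=grab(n,n+'0.png'); print(n,f['eye'],f['vertical_fov'],f['D'],np.asarray(f['rotation']).round(3).tolist())
print(monitor.state())
E
```

```text
scene [1022.78491977 -106.40723052  746.61213547] 55.42936841436969 [-0.06479206  0.          0.          0.          0.        ] [0.726, 0.015, 1.151]
top [ 396.3233404   113.48623284 1044.87405507] 46.90495885613431 [-0.07843716  0.          0.          0.          0.        ] [0.125, 0.015, -1.566]
wrist [126.1963568  540.6077138  383.62765895] 63.60864705455873 [-0.07470502  0.          0.          0.          0.        ] [-0.289, 0.002, 1.19]
{'t': 0.15, 'joint_pos': array([ 1.08690939e+00,  8.78268931e-02,  1.37187031e+00,  2.27533987e-06,
        1.68361578e+00, -1.03092791e-01]), 'qvel': array([-0.0002354 , -0.00321599, -0.00463653,  0.00010908, -0.00049826,
        0.00103896]), 'tau': array([ 6.46822518e-04, -3.40645015e+01, -3.02792287e+01,  7.17364554e-02,
        3.06176604e-02, -1.19382817e-04]), 'eef_pos': array([204.20196962, 510.2045007 , 184.46898158]), 'ee_rot': array([-3.13988169e+00, -1.79288799e-04,  2.76079861e+00]), 'wrist_force': array([-1.04229639,  0.51805842, -0.01682551]), 'torque': array([ 0.01459629,  0.01294019, -0.01933759]), 'gripper_width': 1.0014885871309755}
```

```bash
sed -i "s/np.array(f\['rotation'\],float)/R.from_euler('xyz',np.array(f['rotation'],float)).as_matrix()/" h.py; grep -n rotation h.py
```

```text
15:    return np.array(f['eye'],float), d@R.from_euler('xyz',np.array(f['rotation'],float)).as_matrix().T   # depth-scaled
20:    Rm=R.from_euler('xyz',np.array(f['rotation'],float)).as_matrix(); c=(np.atleast_2d(P)-np.array(f['eye'],float))@Rm
```

View pics/scene0.png

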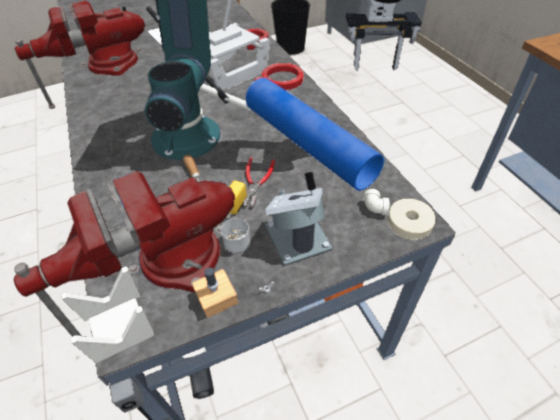

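View pics/top0.png

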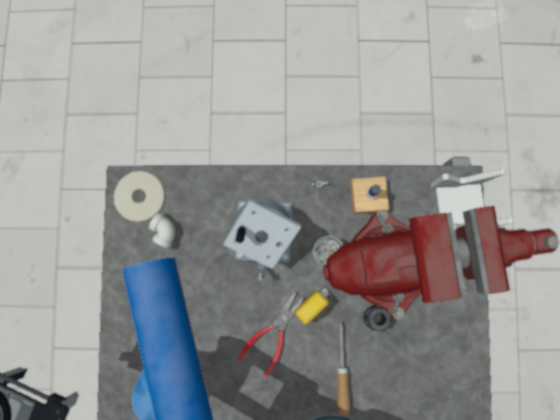

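View pics/wrist0.png

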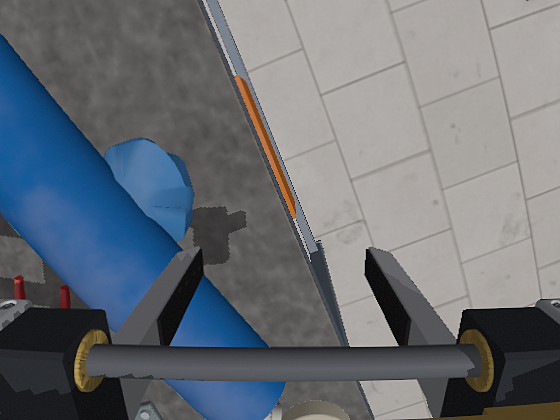

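Run:
```python
from h import *
T=dict(np.load('pics/top0.png.npz')); S=dict(np.load('pics/scene0.png.npz'))
for nm,f,uvs in [('top',T,[(262,237),(241,235),(279,244),(262,274),(375,190),(385,205),(358,182),(357,208),(150,265),(190,400),(165,330),(350,270),(435,250),(375,270),(485,250),(162,232),(328,248),(320,184),(270,205),(330,165),(140,390)]),('scene',S,[(294,205),(310,182),(303,240),(212,278),(215,300),(370,170),(320,130),(265,95),(160,190),(210,190)])]:
    print(nm); 
    for u,p in zip(uvs,pts(f,uvs)): print(u,p.round(0))
im=cv2.imread('pics/top0.png')[150:310,180:420]; cv2.imwrite('pics/topz.png',cv2.resize(im,None,fx=3.3,fy=3.3,interpolation=cv2.INTER_CUBIC))
im=cv2.imread('pics/scene0.png')[160:320,170:400]; cv2.imwrite('pics/scz.png',cv2.resize(im,None,fx=3.4,fy=3.4,interpolation=cv2.INTER_CUBIC))
```

```text
top
(262, 237) [470. 146. 117.]
(241, 235) [470. 183. 165.]
(279, 244) [459. 114.  90.]
(262, 274) [400. 148.  52.]
(375, 190) [566. -76. 100.]
(385, 205) [ 545. -109.   37.]
(358, 182) [594. -54.  35.]
(357, 208) [538. -50.  37.]
(150, 265) [416. 365. 107.]
(190, 400) [160. 282. 103.]
(165, 330) [292. 331. 108.]
(350, 270) [407. -15. 166.]
(435, 250) [ 441. -156.  213.]
(375, 270) [407. -58. 176.]
(485, 250) [ 441. -246.  208.]
(162, 232) [486. 359.  40.]
(328, 248) [455.  10.  20.]
(320, 184) [597.  24.  -5.]
(270, 205) [532. 131. 122.]
(330, 165) [639.   2.  -0.]
(140, 390) [162. 397.  40.]
scene
(294, 205) [515. 127. 143.]
(310, 182) [479. 181. 154.]
(303, 240) [545. 134.  57.]
(212, 278) [579. -77.  91.]
(215, 300) [596. -85.  38.]
(370, 170) [386. 409.  26.]
(320, 130) [269. 316. 106.]
(265, 95) [ 45. 250. 103.]
(160, 190) [ 195. -120.   -0.]
(210, 190) [423. -22. 165.]
```

View pics/topz.png

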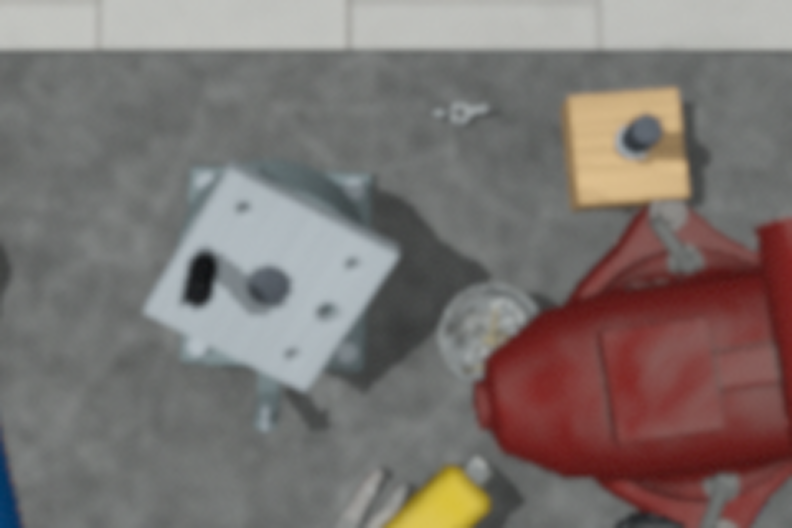

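View pics/scz.png

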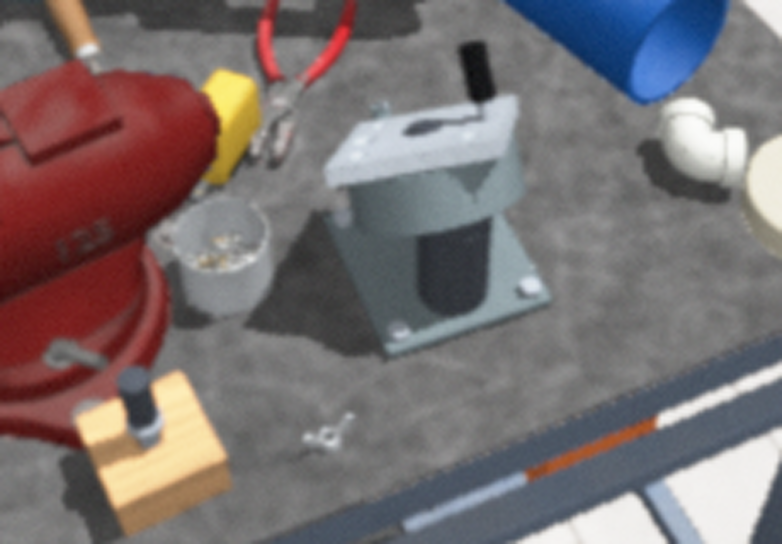

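Run:
```python
from h import *
T=dict(np.load('pics/top0.png.npz')); S=dict(np.load('pics/scene0.png.npz'))
# plate plane from depth, plate pixels: sat low bright
im=T['pixels']; hsv=cv2.cvtColor(im,cv2.COLOR_RGB2HSV)
quad=np.array([[180+237/3.3,150+168/3.3],[180+399/3.3,150+252/3.3],[180+307/3.3,150+390/3.3],[180+145/3.3,150+310/3.3]])
m=np.zeros(im.shape[:2],np.uint8); cv2.fillPoly(m,[quad.astype(int)],1); m=cv2.erode(m,np.ones((5,5)))
m&=(hsv[...,2]>140).astype(np.uint8)
v,u=np.nonzero(m); P=pts(T,np.c_[u,v]); P=P[T['depth'][v,u]>0]
for _ in range(4):
    c=np.median(P,0) if _==0 else P.mean(0); n=np.linalg.svd(P-c)[2][2]; n*=np.sign(n[2]); r=(P-c)@n; P=P[abs(r)<3]
print(len(P),c,n,np.degrees(np.arccos(n[2])),np.degrees(np.arctan2(n[1],n[0])),r.std())
def ip(uv,h): return onplane(T,uv,c+h*n,n)
print('corners',ip(quad,0).round(1).tolist(),ip(quad,0).mean(0))
print('cap',ip([(261.2,236.7)],5),'hole',ip([(279.1,244.2)],0),'pointer tip',ip([(261.3,264.5)],4),'end',ip([(260.5,278)],4))
# mask for rest (orange)
for nm,f in (('T',T),('S',S)):
    h=cv2.cvtColor(f['pixels'],cv2.COLOR_RGB2HSV)
    m=cv2.inRange(h,(8,90,120),(22,255,255)); k,l,st,ce=cv2.connectedComponentsWithStats(m)
    for i in range(1,k):
        if st[i,4]>200: print(nm,st[i],ce[i])
m=cv2.inRange(cv2.cvtColor(T['pixels'],cv2.COLOR_RGB2HSV),(8,60,120),(24,255,255)); m[:, :345]=0; m[220:]=0
cn=max(cv2.findContours(m,0,2)[0],key=cv2.contourArea); b=cv2.boxPoints(cv2.minAreaRect(cn)); print(b)
q=onplane(T,b,np.array([0,0,38.]),np.array([0,0,1.])); print(q.round(1),q.mean(0))
print('knob top',onplane(T,[(375.5,190)],np.array([0,0,102.]),np.array([0,0,1.])))
```

```text
1769 [475.80971957 142.34945392 117.08154434] [-0.57416385  0.02342112  0.81840535] 35.07451942667176 177.6641024908592 1.255774689146849
corners [[534.2, 164.3, 157.4], [489.9, 72.1, 129.0], [411.4, 125.4, 72.4], [457.7, 221.2, 102.1]] [473.28588979 145.73497568 115.21402901]
cap [[470.70129463 147.78379288 119.45157862]] hole [[457.36902482 113.4306901  104.9718112 ]] pointer tip [[418.47319841 148.61116722  81.5646527 ]] end [[391.77065445 150.72865744  62.77050692]]
T [351 178  38  35 840] [368.10595238 195.26785714]
T [337 374  12  37 341] [342.62756598 392.40469208]
S [525  33  35  28 512] [547.52734375  44.71484375]
S [192 284  46  33 553] [214.73598553 301.04882459]
[[349.34116 178.4353 ]
 [386.19998 175.6    ]
 [388.84702 210.01178]
 [351.9882  212.84708]]
[[ 601.4  -34.9   38. ]
 [ 607.8 -113.5   38. ]
 [ 534.1 -117.1   38. ]
 [ 527.9  -39.3   38. ]] [567.78579557 -76.18708202  38.        ]
knob top [[565.22214623 -76.96201038 102.        ]]
```

```bash
cat >> h.py <<'E'
TILT=np.radians(35); AZ=np.radians(177.65); FC=np.array([472.,146.5,115.])
def plateR(az=None):
    a=AZ if az is None else az
    z=np.array([np.sin(TILT)*np.cos(a),np.sin(TILT)*np.sin(a),np.cos(TILT)])
    x=np.array([-np.cos(TILT)*np.cos(a),-np.cos(TILT)*np.sin(a),np.sin(TILT)])
    return np.c_[x,np.cross(z,x),z]
def tool(phi,xyz,fc=None):
    """TCP pose: plate frame coords xyz, tool z=-n, tool x at angle phi from plate x"""
    P=plateR(); Rt=P@R.from_euler('z',phi).as_matrix()@np.diag([1,-1,-1]); 
    return (FC if fc is None else fc)+P@np.array(xyz,float), Rt
def cur():
    s=monitor.state(); return np.array(s['eef_pos']),R.from_euler('xyz',s['ee_rot']).as_matrix()
def plan(p,Rm,pt,Rt,N):
    """N rows from (p,Rm) to (pt,Rt); prints dp, rot lists"""
    rv=R.from_matrix(Rm.T@Rt).as_rotvec(); D=[];O=[]
    q,Q=p.copy(),Rm.copy()
    for i in range(1,N+1):
        tgt=p+(pt-p)*i/N
        d=np.round(Q.T@(tgt-q),1); rem=R.from_matrix(Q.T@Rt).as_rotvec()/(N-i+1); o=np.round(rem,3)
        q=q+Q@d; Q=Q@R.from_rotvec(o).as_matrix(); D.append(d.tolist());O.append(o.tolist())
    print(D);print(O); print('end err',(q-pt).round(2))
    return q,Q
E
python3 - <<'E'
from h import *
p,Q=cur()
q,Q2=plan(p,Q,p+[0,0,120],Q,2)
pt,Rt=tool(0.6,[-10,20,170]); print(pt)
plan(q,Q2,pt,Rt,14)
E
```

```text
[[0.0, -0.1, -60.0], [0.0, -0.1, -60.0]]
[[0.0, 0.0, 0.0], [0.0, 0.0, 0.0]]
end err [ 0.02 -0.    0.  ]
[367.20945418 170.81725514 248.52008317]
[[-19.8, -18.2, 4.0], [-22.3, -15.1, 3.3], [-24.4, -11.9, 2.7], [-25.8, -8.1, 2.4], [-26.8, -4.2, 2.3], [-27.1, -0.3, 2.3], [-26.8, 3.7, 2.5], [-25.9, 7.5, 3.1], [-24.5, 11.2, 3.7], [-22.5, 14.5, 4.6], [-20.1, 17.5, 5.6], [-17.2, 20.0, 6.7], [-13.9, 22.0, 7.9], [-10.4, 23.3, 9.2]]
[[-0.053, -0.007, 0.151], [-0.053, -0.007, 0.151], [-0.053, -0.007, 0.152], [-0.053, -0.007, 0.151], [-0.053, -0.007, 0.152], [-0.053, -0.007, 0.152], [-0.053, -0.007, 0.151], [-0.053, -0.007, 0.152], [-0.053, -0.007, 0.151], [-0.053, -0.006, 0.152], [-0.053, -0.007, 0.151], [-0.053, -0.006, 0.152], [-0.053, -0.007, 0.151], [-0.054, -0.006, 0.152]]
end err [ 0.02  0.03 -0.02]
```

Call:
move_arm(dp=[[0,0,-60],[0,0,-60],[-20,-18,4],[-22,-15,3],[-24,-12,3],[-26,-8,2],[-27,-4,2],[-27,0,2],[-27,4,3],[-26,7,3],[-24,11,4],[-22,14,5],[-20,17,6],[-17,20,7],[-14,22,8],[-10,23,9],[0,0,0],[0,0,0]], rot=[[0,0,0],[0,0,0],[-0.053,-0.007,0.151],[-0.053,-0.007,0.151],[-0.053,-0.007,0.152],[-0.053,-0.007,0.151],[-0.053,-0.007,0.152],[-0.053,-0.007,0.152],[-0.053,-0.007,0.151],[-0.053,-0.007,0.152],[-0.053,-0.007,0.151],[-0.053,-0.006,0.152],[-0.053,-0.007,0.151],[-0.053,-0.006,0.152],[-0.053,-0.007,0.151],[-0.054,-0.006,0.152],[0,0,0],[0,0,0]], claw=[1,1,1,1,1,1,1,1,1,1,1,1,1,1,1,1,1,1], grip_force=20)

```text
t: 2.4
eef_pos: [367.2, 174.3, 248.5]
ee_rot: [2.766, -0.494, 0.656]
wrist_force: [0.2, -0.1, 0.5]
gripper_width: 0.998
```

Run:
```python
from h import *
f=grab('wrist','w1.png'); s=monitor.state(); print(s['t'],s['joint_pos'].round(3),s['eef_pos'],s['wrist_force'])
P=plateR(); p,Q=cur(); print((P.T@(p-FC)).round(1), (P.T@Q).round(3).tolist())
print(proj(f,[FC,FC+P@[0,0,5],FC+P@[-84,0,4]]))
im=cv2.imread('pics/w1.png'); cv2.imwrite('pics/w1z.png',cv2.resize(im,None,fx=1.4,fy=1.4))
```

```text
2.45 [ 0.629 -0.661  1.944 -0.371  1.368  1.623] [367.26795253 174.37072333 248.72877676] [ 0.04212583 -0.18397545  0.3214123 ]
[-10.   23.6 170.2] [[0.825, 0.565, 0.001], [0.565, -0.825, 0.002], [0.002, -0.001, -1.0]]
[[305.77287138 192.2508522 ]
 [306.04977032 193.28869176]
 [264.19053846 250.81516492]]
```

View pics/w1z.png

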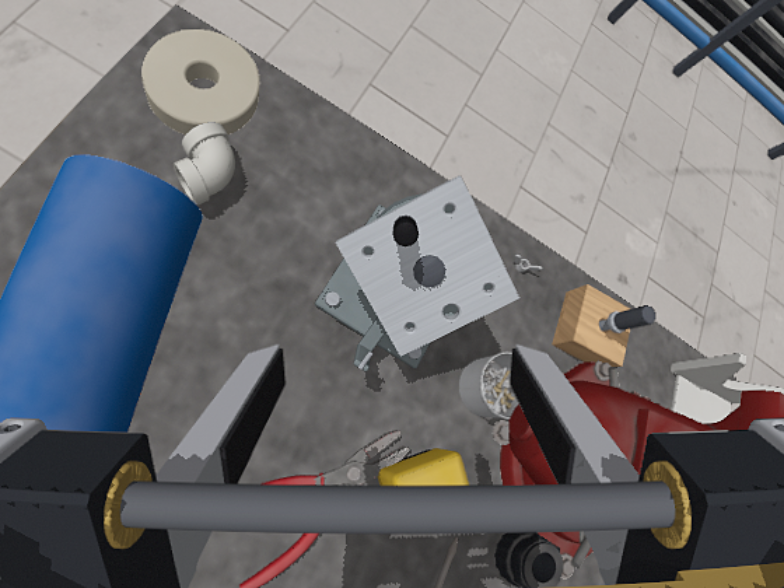

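Run:
```python
from h import *
f=dict(np.load('pics/w1.png.npz'))
im=cv2.imread('pics/w1.png')[115:280,215:385]; cv2.imwrite('pics/w1y.png',cv2.resize(im,None,fx=4,fy=3.6*4/3.6,interpolation=cv2.INTER_CUBIC)[:600])
P=plateR()
# depth-fit plane in plate frame, wrist camera
g=cv2.cvtColor(f['pixels'],cv2.COLOR_RGB2HSV)
quad=proj(f,[FC+P@[50*np.cos(t)*1.2,50*np.sin(t)*1.2,0] for t in np.arange(0,6.28,.3)]).astype(int)
m=np.zeros((420,560),np.uint8); cv2.fillPoly(m,[quad],1); m&=(g[...,2]>150).astype(np.uint8)
v,u=np.nonzero(m); X=pts(f,np.c_[u,v]); 
for _ in range(5):
    c=np.median(X,0) if _==0 else X.mean(0); n=np.linalg.svd(X-c)[2][2]; n*=np.sign(n[2]); r=(X-c)@n; X=X[abs(r)<2]
print(len(X),n,np.degrees(np.arccos(n[2])),np.degrees(np.arctan2(n[1],n[0])), (FC-c)@n,r.std())
```

```text
944 [-0.61388539 -0.03922492  0.78842002] 37.96189565399716 -176.34399002409563 -0.17837221554308866 0.6197985652938084
```

View pics/w1y.png

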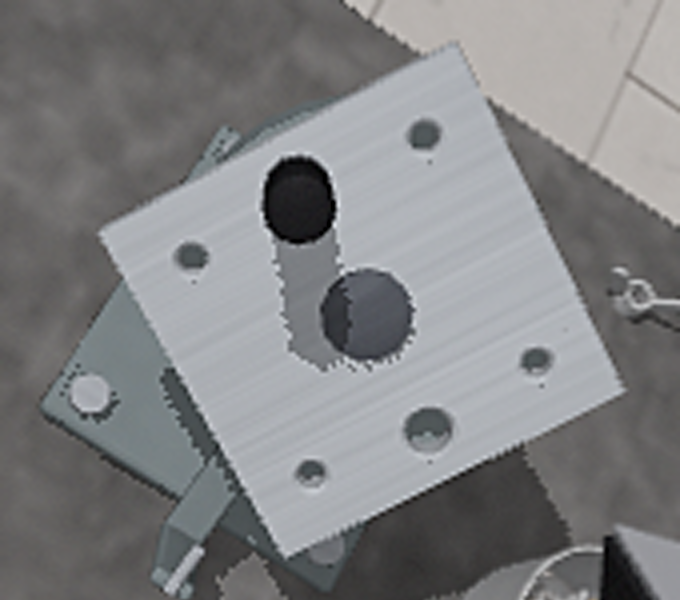

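```bash
cat > pnp.py <<'E'
from h import *
obj=np.array([[-55,55,0],[-55,-55,0],[55,55,0],[55,-55,0],[-40,0,0],[0,0,5]],float)
def solve(f,uv):
    ok,rv,t=cv2.solvePnP(obj,np.array(uv,float),K(f),np.array(f['D'],float),flags=cv2.SOLVEPNP_ITERATIVE)
    pr=cv2.projectPoints(obj,rv,t,K(f),np.array(f['D'],float))[0].reshape(-1,2)
    C=np.diag([1.,-1,-1]); Rc=R.from_euler('xyz',np.array(f['rotation'],float)).as_matrix()@C
    Rw=Rc@cv2.Rodrigues(rv)[0]; c=Rc@t.ravel()+f['eye']; n=Rw[:,2]
    th=(R.from_matrix(plateR().T@Rw)).as_rotvec()
    print('centre',c.round(1),'tilt',np.degrees(np.arccos(n[2])).round(2),'az',np.degrees(np.arctan2(n[1],n[0])).round(2),'theta',th.round(3),'res',(pr-uv).round(1).tolist())
E
python3 - <<'E'
from pnp import *
f=dict(np.load('pics/w1.png.npz'))
z=np.array([(287,558),(624,388),(100,234),(455,43),(428,430),(368,313)])/4+[215,115]-.4
solve(f,z)
T=dict(np.load('pics/top0.png.npz'))
z=np.array([(307,390),(399,252),(145,310),(237,168),(327,311),(268,286)])/3.3+[180,150]-.35
solve(T,z)
E
```

```text
centre [313.2 202.5 461. ] tilt 104.43 az 162.97 theta [-0.887 -0.921  0.872] res [[126.9, 90.2], [21.0, 83.8], [38.1, 30.0], [-109.1, 156.4], [5.2, 22.6], [53.9, 58.8]]
centre [ 381.7  110.4 1042.4] tilt 31.67 az -25.16 theta [-1.09   0.86  -1.962] res [[-107.8, -540.3], [2.2, -18.0], [35.0, -30.7], [-117.2, -630.1], [27.4, -19.7], [72.7, 159.2]]
```

```bash
sed -i 's/SOLVEPNP_ITERATIVE)/SOLVEPNP_SQPNP); rv,t=cv2.solvePnPRefineLM(obj,np.array(uv,float),K(f),np.array(f["D"],float),rv,t)/' pnp.py
python3 - <<'E'
from pnp import *
f=dict(np.load('pics/w1.png.npz'))
z=np.array([(287,558),(624,388),(100,234),(455,43),(428,430),(368,313)])/4+[215,115]-.4
solve(f,z)
T=dict(np.load('pics/top0.png.npz'))
z=np.array([(307,390),(399,252),(145,310),(237,168),(327,311),(268,286)])/3.3+[180,150]-.35
solve(T,z)
E
```

```text
centre [473.5 145.2 112.1] tilt 33.42 az 176.89 theta [0.009 0.029 1.093] res [[-0.1, -0.1], [-0.3, -0.0], [0.2, -0.3], [-0.2, -0.3], [0.4, 0.2], [0.0, 0.6]]
centre [475.4 147.5 100.3] tilt 33.8 az -178.97 theta [0.041 0.002 1.073] res [[-0.8, -0.3], [-0.1, 0.2], [0.2, 0.2], [-0.6, -0.3], [0.6, 0.2], [0.8, 0.0]]
```

```bash
sed -i 's/177.65/177.4/; s/472.,146.5,115./472.5,146.,115./' h.py
python3 - <<'E'
from h import *
f=dict(np.load('pics/w1.png.npz')); P=plateR(); th=1.09
c,s=np.cos(th),np.sin(th)
print(((proj(f,[FC+P@[42*c,42*s,50],FC+P@[42*c,42*s,12],FC+P@[-40*c,-40*s,0]])-[215,115])*4).round(0))
p,Q=cur()
a,Ra=tool(th+.25,[42*c,42*s,75]); q,Q1=plan(p,Q,a,Ra,7)
b,Rb=tool(th+.25,[42*c,42*s,16]); plan(q,Q1,b,Rb,3)
E
```

```text
[[298. 204.]
 [297. 182.]
 [428. 428.]]
[[4.6, 0.9, 13.7], [4.5, 1.3, 13.6], [4.3, 1.8, 13.7], [4.1, 2.2, 13.6], [3.9, 2.7, 13.7], [3.5, 3.0, 13.7], [3.3, 3.4, 13.6]]
[[-0.0, -0.001, -0.105], [-0.0, -0.001, -0.105], [-0.0, -0.001, -0.105], [-0.001, -0.0, -0.105], [-0.0, -0.001, -0.105], [-0.001, -0.0, -0.105], [-0.0, -0.001, -0.106]]
end err [-0.01  0.03  0.01]
[[-0.0, 0.0, 19.7], [-0.0, 0.0, 19.6], [-0.0, 0.0, 19.7]]
[[-0.0, 0.0, 0.0], [-0.0, 0.0, 0.0], [-0.0, 0.0, 0.0]]
end err [-0.02  0.03  0.  ]
```

Call:
move_arm(dp=[[4.6,0.9,13.7],[4.5,1.3,13.6],[4.3,1.8,13.7],[4.1,2.2,13.6],[3.9,2.7,13.7],[3.5,3,13.7],[3.3,3.4,13.6],[0,0,0],[0,0,20],[0,0,20],[0,0,19],[0,0,0]], rot=[[0,0,-0.105],[0,0,-0.105],[0,0,-0.105],[0,0,-0.105],[0,0,-0.105],[0,0,-0.105],[0,0,-0.106],[0,0,0],[0,0,0],[0,0,0],[0,0,0],[0,0,0]], claw=[1,1,1,1,1,1,1,1,1,1,1,1])

```text
t: 3.95
eef_pos: [480.5, 182.4, 137.9]
ee_rot: [2.545, -0.135, 1.335]
wrist_force: [-0.5, 1.1, 0.2]
gripper_width: 1.001
```

Run:
```python
from h import *
f=grab('wrist','w2.png'); s=monitor.state(); print(s['t'],s['joint_pos'].round(3),s['wrist_force'])
P=plateR(); p,Q=cur(); print((P.T@(p-FC)).round(1), R.from_matrix(P.T@Q).as_rotvec().round(3), np.arctan2(*(P.T@Q)[[1,0],0]))
```

```text
4.0 [ 0.446 -0.388  2.008 -0.326  0.991  0.829] [-0.03145953  1.58799742  0.80722537]
[19.3 37.1 15.9] [-2.462 -1.947 -0.004] 1.3379894823574678
```

View pics/w2.png

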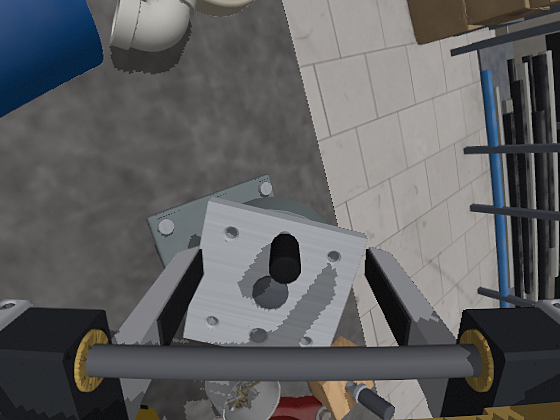

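Call:
move_arm(dp=[[0,0,0],[0,0,0],[0,0,0],[0,0,0],[0,0,0],[0,0,0]], rot=[[0,0,0],[0,0,0],[0,0,0],[0,0,0],[0,0,0],[0,0,0]], claw=[0,0,0,0,0,0], grip_force=15)

```text
t: 4.75
eef_pos: [481.1, 182.5, 139.0]
ee_rot: [2.543, -0.135, 1.336]
wrist_force: [0.6, 0.4, 0.0]
gripper_width: 0.397
```

Run:
```python
from h import *
s=monitor.state(); print(s['t'],s['wrist_force'],s['gripper_width'])
P=plateR(); p,Q=cur(); print((P.T@(p-FC)).round(1), np.arctan2(*(P.T@Q)[[1,0],0]))
# arc: chain of N arc steps in tool frame; tool x at th+.25; 
th0=1.09; thE=0.0; N=16; d=(thE-th0)/N
for off in (.25,):
    st=42*np.array([np.cos(th0+d)-np.cos(th0),np.sin(th0+d)-np.sin(th0),0])
    t,Rt=tool(th0+off,[0,0,0]); print('row',(Rt.T@P@st).round(2), 'rot z',-d)
```

```text
4.75 [0.58070472 0.39462173 0.01198973] 0.39701966155844703
[19.5 36.9 15.7] 1.3384913189202496
row [-0.8   2.75  0.  ] rot z 0.068125
```

Call:
move_arm(dp=[[0,0,0],[0,0,0],[0,0,0],[0,0,0],[-0.8,2.75,0],[-0.8,2.75,0],[-0.8,2.75,0],[-0.8,2.75,0]], rot=[[0,0,0],[0,0,0],[0,0,0],[0,0,0],[0,0,0.068],[0,0,0.068],[0,0,0.068],[0,0,0.068]], claw=[0,0,0,0,0,0,0,0])

```text
t: 5.75
eef_pos: [487.7, 176.1, 143.7]
ee_rot: [2.595, -0.285, 1.101]
wrist_force: [-4.0, 2.0, 0.7]
gripper_width: 0.182
```

```bash
cat > st.py <<'E'
from h import *
s=monitor.state(); P=plateR(); p,Q=cur(); x=P.T@(p-FC)
print('t',round(s['t'],2),'F plate',(P.T@s['wrist_force']).round(1),'F tool',(Q.T@s['wrist_force']).round(1),'w',round(s['gripper_width'],3),'xyz',x.round(1),'ang',np.arctan2(x[1],x[0]).round(3),'r',np.hypot(*x[:2]).round(1),'phi',np.arctan2(*(P.T@Q)[[1,0],0]).round(3),'z',(P.T@Q)[:,2].round(3))
print(s['joint_pos'].round(2), s['eef_pos'].round(1))
E
python3 st.py
```

```text
t 5.75 F plate [-3.   1.8  2.9] F tool [ 0.2 -3.5 -2.9] w 0.182 xyz [27.8 30.8 15.6] ang 0.836 r 41.5 phi 1.064 z [-0.001  0.005 -1.   ]
[ 0.42 -0.39  2.   -0.31  0.99  1.07] [487.7 176.1 143.7]
```

Call:
move_arm(dp=[[-0.8,2.75,0],[-0.8,2.75,0],[-0.8,2.75,0],[-0.8,2.75,0],[-0.8,2.75,0],[-0.8,2.75,0],[-0.8,2.75,0],[-0.8,2.75,0],[-0.8,2.75,0],[-0.8,2.75,0],[-0.8,2.75,0],[-0.8,2.75,0],[0,0,0],[0,0,0]], rot=[[0,0,0.068],[0,0,0.068],[0,0,0.068],[0,0,0.068],[0,0,0.068],[0,0,0.068],[0,0,0.068],[0,0,0.068],[0,0,0.068],[0,0,0.068],[0,0,0.068],[0,0,0.068],[0,0,0],[0,0,0]], claw=[0,0,0,0,0,0,0,0,0,0,0,0,0,0])

```text
t: 7.5
eef_pos: [497.2, 145.3, 151.2]
ee_rot: [2.975, -0.589, 0.257]
wrist_force: [-4.0, 2.4, 0.2]
gripper_width: 0.183
```

```bash
python3 st.py; python3 -c "
from h import *
grab('top','top2.png');
im=cv2.imread('pics/top2.png')[150:310,180:420]; cv2.imwrite('pics/top2z.png',cv2.resize(im,None,fx=3.3,fy=3.3,interpolation=cv2.INTER_CUBIC))"
```

```text
t 7.5 F plate [-3.3  2.2  2.5] F tool [-2.6 -3.  -2.5] w 0.183 xyz [41.   0.4 15.5] ang 0.011 r 41.0 phi 0.25 z [-0.001  0.005 -1.   ]
[ 0.32 -0.41  2.   -0.24  0.99  1.76] [497.2 145.3 151.2]
```

View pics/top2z.png

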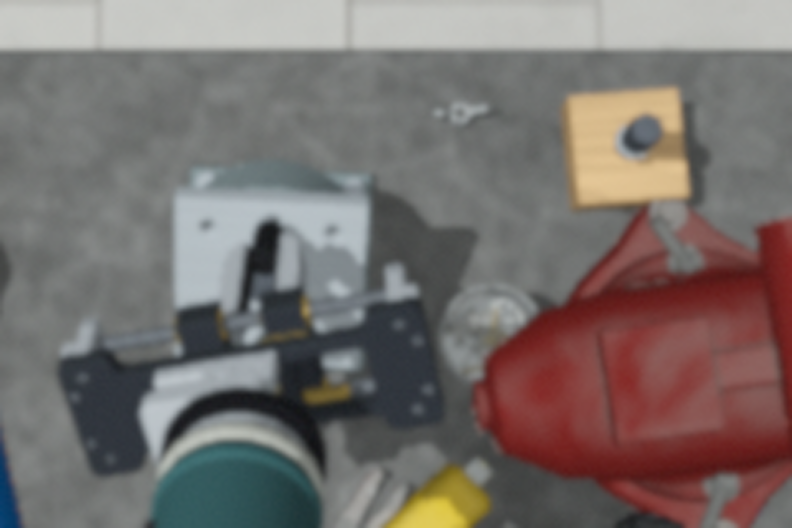

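Run:
```python
from h import *
T=dict(np.load('pics/top0.png.npz')); S=dict(np.load('pics/scene0.png.npz'))
for f in (T,S):
    v,u=np.mgrid[0:420,0:560]; uv=np.c_[u.ravel(),v.ravel()]; X=pts(f,uv); ok=f['depth'].ravel()>0; X=X[ok]
    for lo,hi in((60,110),(110,150),(150,200),(200,260)):
        for y0,y1 in ((-200,-165),(-165,-120),(-120,-80),(-80,-40),(-40,20)):
            m=(X[:,2]>lo)&(X[:,2]<hi)&(X[:,1]>y0)&(X[:,1]<y1)&(X[:,0]>300)
            if m.sum()>3: print((lo,hi),(y0,y1),np.sort(X[m][:,0])[-4:].round(0))
```

```text
(60, 110) (-120, -80) [574. 574. 576. 576.]
(60, 110) (-80, -40) [576. 576. 576. 578.]
(110, 150) (-165, -120) [479. 479. 480. 480.]
(110, 150) (-120, -80) [476. 477. 478. 478.]
(110, 150) (-80, -40) [474. 474. 474. 474.]
(110, 150) (-40, 20) [464. 464. 465. 467.]
(150, 200) (-165, -120) [480. 481. 484. 484.]
(150, 200) (-120, -80) [498. 498. 498. 499.]
(150, 200) (-80, -40) [461. 461. 461. 463.]
(150, 200) (-40, 20) [453. 453. 455. 455.]
(200, 260) (-200, -165) [506. 506. 507. 507.]
(200, 260) (-165, -120) [504. 504. 504. 506.]
(200, 260) (-120, -80) [492. 496. 496. 499.]
(60, 110) (-200, -165) [493. 493. 493. 494.]
(60, 110) (-165, -120) [485. 486. 487. 488.]
(60, 110) (-120, -80) [578. 578. 578. 579.]
(60, 110) (-80, -40) [578. 578. 579. 579.]
(60, 110) (-40, 20) [461. 462. 462. 464.]
(110, 150) (-200, -165) [494. 494. 495. 495.]
(110, 150) (-165, -120) [487. 487. 488. 489.]
(110, 150) (-120, -80) [478. 479. 479. 479.]
(110, 150) (-80, -40) [476. 476. 476. 476.]
(110, 150) (-40, 20) [465. 466. 466. 467.]
(150, 200) (-200, -165) [509. 509. 509. 510.]
(150, 200) (-165, -120) [505. 505. 506. 506.]
(150, 200) (-120, -80) [469. 499. 499. 499.]
(150, 200) (-80, -40) [462. 462. 462. 462.]
(150, 200) (-40, 20) [451. 452. 453. 453.]
(200, 260) (-200, -165) [508. 508. 508. 509.]
(200, 260) (-165, -120) [505. 505. 505. 506.]
```

Call:
move_arm(dp=[[0,0,0],[0,0,0],[0,0,0],[0,0,-20],[0,0,-30],[0,0,-35],[0,0,-35],[0,0,0],[0,0,0]], rot=[[0,0,0],[0,0,0],[0,0,0],[0,0,0],[0,0,0],[0,0,0],[0,0,0],[0,0,0],[0,0,0]], claw=[0.6,0.6,0.6,0.6,0.6,0.6,0.6,0.6,0.6])

```text
t: 8.68
eef_pos: [429.1, 147.0, 248.7]
ee_rot: [2.972, -0.589, 0.258]
wrist_force: [0.5, -0.9, -1.3]
gripper_width: 0.598
```

```bash
python3 st.py; python3 -c "
from h import *
f=grab('wrist','w3.png');
im=cv2.imread('pics/w3.png')[60:280,150:430]; cv2.imwrite('pics/w3z.png',cv2.resize(im,None,fx=2.7,fy=2.7,interpolation=cv2.INTER_CUBIC))"
```

```text
t 8.68 F plate [-0.3 -0.9 -1.4] F tool [-0.5  0.8  1.4] w 0.598 xyz [ 41.2  -1.  134.4] ang -0.024 r 41.2 phi 0.251 z [-0.     0.003 -1.   ]
[ 0.41 -0.59  1.91 -0.26  1.27  1.78] [429.1 147.  248.7]
```

View pics/w3z.png

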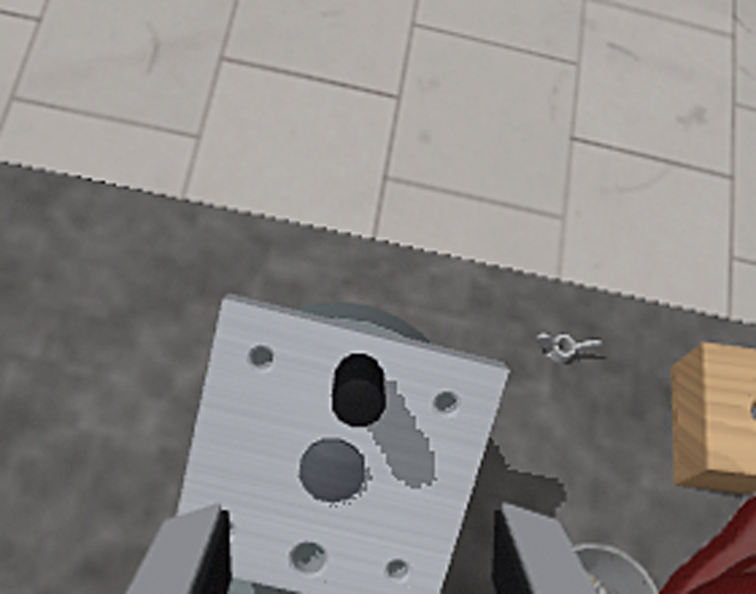

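Run:
```python
from h import *
f=dict(np.load('pics/w3.png.npz')); P=plateR(); n=P[:,2]
im=f['pixels'].astype(float)
for nm,uv,h in (('cap',(332/2.7+150,470/2.7+60),5),('hole',(308/2.7+150,557/2.7+60),0),('handle top',(360/2.7+150,378/2.7+60),50),):
    X=P.T@(onplane(f,[uv],FC+h*n,n)[0]-FC); print(nm,X.round(1), np.arctan2(-X[1],-X[0]))
p,Q=cur()
# to above pin
Rd=np.diag([1.,-1,-1])
q,Q1=plan(p,Q,np.array([440,110,310.]),Rd@np.eye(3),6)
q,Q2=plan(q,Q1,np.array([560.,-77,290.]),Rd,6)
```

```text
cap [ 0.  -0.6  5. ] 1.6486454233411698
hole [-40.4  -0.5   0. ] 0.012508753248233815
handle top [49.5  0.8 50. ] -3.125429288585035
[[5.9, 7.7, -7.3], [5.4, 7.5, -8.0], [4.8, 7.1, -8.6], [4.1, 6.9, -9.1], [3.4, 6.6, -9.6], [2.7, 6.4, -10.1]]
[[0.015, -0.101, 0.033], [0.015, -0.101, 0.033], [0.015, -0.1, 0.034], [0.014, -0.101, 0.033], [0.015, -0.1, 0.034], [0.014, -0.101, 0.033]]
end err [ 0.01 -0.03  0.04]
[[20.0, 31.2, 3.3], [20.0, 31.1, 3.4], [20.0, 31.2, 3.3], [20.0, 31.2, 3.4], [20.0, 31.1, 3.3], [20.0, 31.2, 3.4]]
[[0.0, 0.0, 0.0], [0.0, 0.0, 0.0], [0.0, 0.0, 0.0], [0.0, 0.0, 0.0], [0.0, 0.0, 0.0], [0.0, 0.0, 0.0]]
end err [ 0.02 -0.02 -0.04]
```

Call:
move_arm(dp=[[6,8,-7],[5.4,7.5,-8],[5,7,-9],[4,7,-9],[3,7,-10],[3,6,-10],[20,31,3],[20,31,3],[20,31,3],[20,31,4],[20,31,4],[20,31,4],[0,0,0],[0,0,0]], rot=[[0.015,-0.101,0.033],[0.015,-0.101,0.033],[0.015,-0.1,0.034],[0.014,-0.101,0.033],[0.015,-0.1,0.034],[0.014,-0.101,0.033],[0,0,0],[0,0,0],[0,0,0],[0,0,0],[0,0,0],[0,0,0],[0,0,0],[0,0,0]], claw=[0.7,0.7,0.7,0.7,0.7,0.7,0.7,0.7,0.7,0.7,0.7,0.7,0.7,0.7])

```text
t: 10.48
eef_pos: [559.9, -75.9, 290.1]
ee_rot: [-3.139, 0.0, -0.0]
wrist_force: [0.6, 0.3, 0.7]
gripper_width: 0.702
```

```bash
python3 st.py; python3 -c "
from h import *
s=monitor.state(); print(s['ee_rot'])
f=grab('wrist','w4.png');
print(proj(f,[[567,-77,102],[567,-77,54],[567.8,-76.2,38]]))
im=cv2.imread('pics/w4.png')[100:300,150:430]; cv2.imwrite('pics/w4z.png',cv2.resize(im,None,fx=2.8,fy=2.8,interpolation=cv2.INTER_CUBIC))"
```

```text
t 10.47 F plate [0.9 0.4 0.3] F tool [ 0.6 -0.3 -0.7] w 0.702 xyz [ 180.2 -217.7   87.6] ang -0.879 r 282.6 phi 0.055 z [-0.574  0.002 -0.819]
[-0.24  0.13  1.12  0.    1.89  1.34] [559.9 -75.9 290.1]
[-3.13941479e+00  3.38016935e-04 -5.37989750e-06]
[[283.96867692 178.59324278]
 [283.99748134 171.45217479]
 [283.41023235 168.80323006]]
```

View pics/w4z.png

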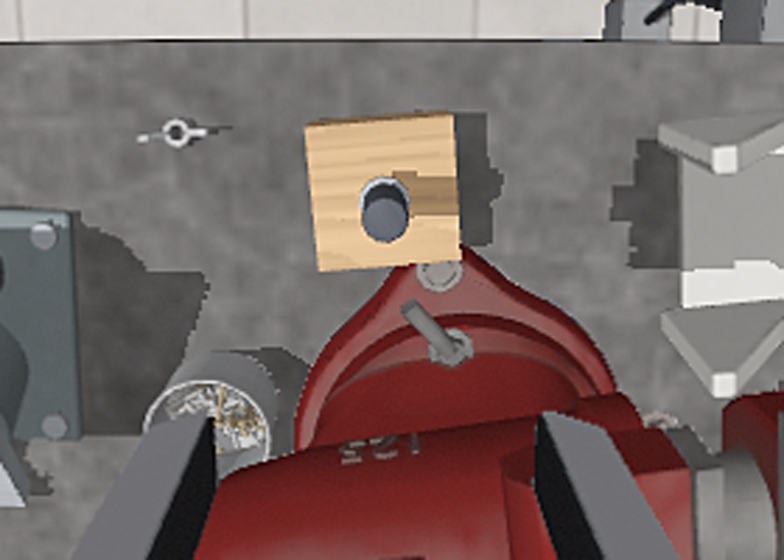

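Run:
```python
from h import *
f=dict(np.load('pics/w4.png.npz')); ez=np.array([0,0,1.])
z=lambda a:(np.array(a,float)-[0,0]+0)/2.8+[150,100]-.3
print('knob',onplane(f,z([(385,218)]),102*ez,ez))
q=onplane(f,z([(304,126),(452,112),(461,258),(318,272)]),38*ez,ez); print(q.round(1),q.mean(0))
im=cv2.imread('pics/w4.png')[140:200,250:325]; cv2.imwrite('pics/w4y.png',cv2.resize(im,None,fx=10,fy=10,interpolation=cv2.INTER_NEAREST))
```

```text
knob [[568.22421503 -80.74766485 102.        ]]
[[ 599.9  -43.1   38. ]
 [ 606.4 -112.6   38. ]
 [ 536.1 -118.5   38. ]
 [ 529.   -48.5   38. ]] [567.83558407 -80.6772457   38.        ]
```

View pics/w4y.png

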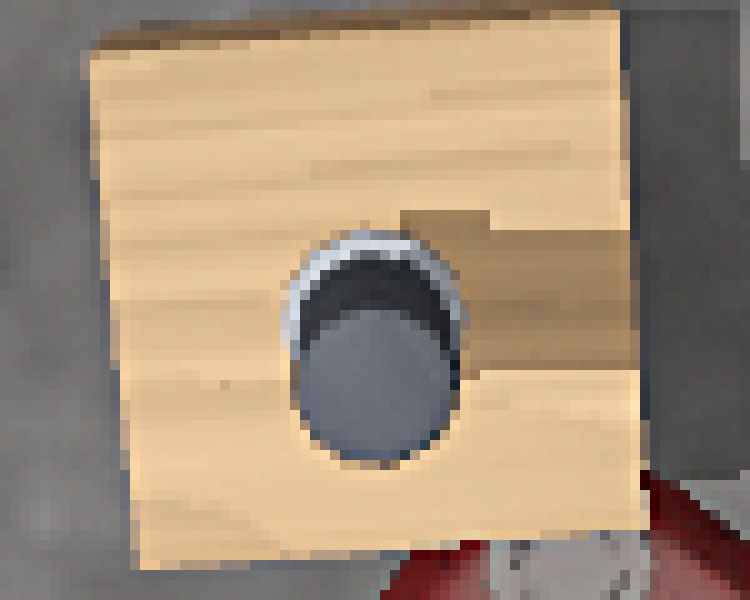

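Call:
move_arm(dp=[[4,2,20],[4,2,30],[0,0,40],[0,0,40],[0,0,30],[0,0,0],[0,0,0]], rot=[[0,0,0],[0,0,0],[0,0,0],[0,0,0],[0,0,0],[0,0,0],[0,0,0]], claw=[0.6,0.6,0.6,0.6,0.6,0.6,0.6])

```text
t: 11.4
eef_pos: [569.4, -79.4, 133.7]
ee_rot: [-3.141, -0.005, 0.001]
wrist_force: [0.5, -0.0, 0.9]
gripper_width: 0.602
```

```bash
python3 st.py; python3 -c "
from h import *
f=grab('wrist','w5.png');grab('scene','s5.png')
im=cv2.imread('pics/w5.png')[120:320,150:430]; cv2.imwrite('pics/w5z.png',cv2.resize(im,None,fx=2.8,fy=2.8,interpolation=cv2.INTER_CUBIC))"
```

```text
t 11.4 F plate [ 0.9 -0.   0.5] F tool [ 0.5  0.  -0.9] w 0.602 xyz [  98.4 -220.8  -46. ] ang -1.151 r 241.7 phi 0.057 z [-0.569  0.001 -0.822]
[-0.24  0.15  1.4   0.    1.58  1.33] [569.4 -79.4 133.7]
```

View pics/w5z.png

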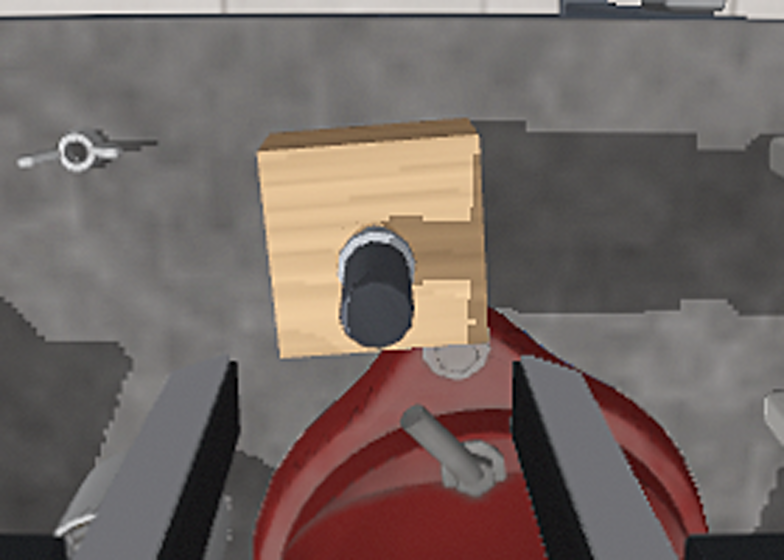

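View pics/s5.png

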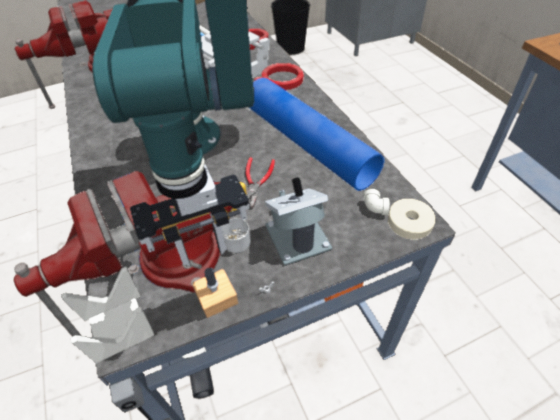

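Run:
```python
from h import *
f=dict(np.load('pics/w5.png.npz')); ez=np.array([0,0,1.])
z=lambda a:np.array(a,float)/2.8+[150,120]-.3
print('knob',onplane(f,z([(377,313)]),102*ez,ez), 'collar', onplane(f,z([(376,263)]),60*ez,ez)); print(cur()[0])
q=onplane(f,z([(258,152),(478,133),(490,340),(281,358)]),38*ez,ez); print(q.round(1),q.mean(0))
```

```text
knob [[568.39729389 -80.94063159 102.        ]] collar [[569.32789152 -80.72273071  60.        ]]
[569.93198088 -79.77135414 134.41716801]
[[ 599.2  -43.5   38. ]
 [ 605.3 -112.6   38. ]
 [ 536.  -118.9   38. ]
 [ 529.4  -48.9   38. ]] [567.46345242 -80.98470429  38.        ]
```

Call:
move_arm(dp=[[-1,1,16],[-0.5,0,20],[0,0,20],[0,0,10],[0,0,0],[0,0,0],[0,0,0],[0,0,0],[0,0,0],[0,0,0],[0,0,0]], rot=[[0,0,0],[0,0,0],[0,0,0],[0,0,0],[0,0,0],[0,0,0],[0,0,0],[0,0,0],[0,0,0],[0,0,0],[0,0,0]], claw=[0.6,0.6,0.6,0.6,0.6,0,0,0,0,0,0], grip_force=40)

```text
t: 12.88
eef_pos: [567.5, -80.7, 66.1]
ee_rot: [-3.141, -0.003, 0.0]
wrist_force: [-0.7, 0.2, 1.2]
gripper_width: 0.203
```

```bash
python3 st.py; python3 -c "
from h import *
f=grab('wrist','w6.png')
print(monitor.state()['ee_rot'])"
```

```text
t 12.88 F plate [0.1 0.2 1.4] F tool [-0.7 -0.2 -1.2] w 0.203 xyz [  58.1 -222.2 -100.4] ang -1.315 r 229.6 phi 0.056 z [-0.571  0.001 -0.821]
[-0.24  0.19  1.5   0.    1.45  1.33] [567.5 -80.7  66.1]
[-3.14061568e+00 -3.14293785e-03  4.55774485e-04]
```

View pics/w6.png

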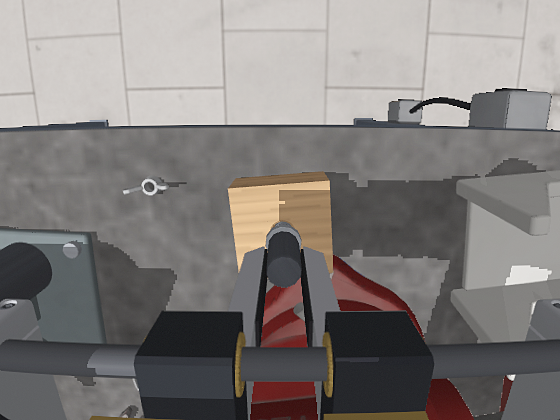

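Run:
```python
from h import *
p,Q=cur()
q,Q1=plan(p,Q,p+[0,0,240],Q,6)
a,Ra=tool(0,[-20,0,125]); print(a)
mid=np.array([440.,60,290.])
Rm=Q1@R.from_rotvec(R.from_matrix(Q1.T@Ra).as_rotvec()*.5).as_matrix()
q,Q2=plan(q,Q1,mid,Rm,6)
plan(q,Q2,a,Ra,6)
```

```text
[[0.1, -0.0, -40.0], [0.2, -0.1, -40.0], [0.1, -0.0, -40.0], [0.1, -0.1, -40.0], [0.1, 0.0, -40.0], [0.2, -0.0, -40.0]]
[[0.0, 0.0, 0.0], [0.0, 0.0, 0.0], [0.0, 0.0, 0.0], [0.0, 0.0, 0.0], [0.0, 0.0, 0.0], [0.0, 0.0, 0.0]]
end err [ 0.05 -0.03  0.  ]
[384.51057688 149.99557632 205.92247681]
[[-21.3, -23.5, 2.6], [-21.4, -23.3, 1.6], [-21.6, -23.3, 0.4], [-21.7, -23.3, -0.7], [-21.7, -23.1, -1.9], [-21.6, -23.1, -2.9]]
[[-0.001, 0.051, 0.004], [-0.001, 0.051, 0.004], [-0.001, 0.05, 0.003], [-0.001, 0.051, 0.004], [-0.002, 0.05, 0.003], [-0.001, 0.051, 0.004]]
end err [ 0.02  0.01 -0.04]
[[-13.4, -14.8, 10.4], [-13.9, -14.8, 9.7], [-14.5, -14.7, 9.0], [-14.9, -14.7, 8.2], [-15.4, -14.7, 7.4], [-15.8, -14.6, 6.6]]
[[-0.001, 0.051, 0.004], [-0.001, 0.051, 0.004], [-0.001, 0.05, 0.003], [-0.002, 0.051, 0.004], [-0.001, 0.05, 0.003], [-0.002, 0.051, 0.004]]
end err [-0.02  0.01  0.04]
```

Call:
move_arm(dp=[[0,0,-20],[0,0,-40],[0,0,-45],[0,0,-45],[0,0,-45],[0,0,-45],[-21,-23.5,3],[-21.5,-23.3,2],[-21.6,-23.3,0],[-21.7,-23.3,-1],[-21.7,-23.1,-2],[-21.6,-23.1,-3],[0,0,0]], rot=[[0,0,0],[0,0,0],[0,0,0],[0,0,0],[0,0,0],[0,0,0],[-0.001,0.051,0.004],[-0.001,0.051,0.004],[-0.001,0.05,0.003],[-0.001,0.051,0.004],[-0.002,0.05,0.003],[-0.001,0.051,0.004],[0,0,0]], claw=[0,0,0,0,0,0,0,0,0,0,0,0,0])

```text
t: 14.55
eef_pos: [437.2, 61.1, 289.5]
ee_rot: [3.139, -0.307, -0.019]
wrist_force: [0.3, 0.3, -1.0]
gripper_width: 0.204
```

```bash
python3 st.py
python3 - <<'E'
from h import *
grab('wrist','w7.png');
a,Ra=tool(0,[-20,0,125]); p,Q=cur(); plan(p,Q,a,Ra,6)
E
```

```text
t 14.55 F plate [-0.4  0.3 -0.9] F tool [-0.1 -0.3  1. ] w 0.204 xyz [ 74.4 -86.4 161. ] ang -0.86 r 114.0 phi 0.027 z [-0.299  0.006 -0.954]
[ 0.02 -0.41  1.62 -0.02  1.62  1.61] [437.2  61.1 289.5]
[[-13.0, -14.8, 10.5], [-13.7, -14.8, 9.7], [-14.1, -14.7, 9.1], [-14.7, -14.7, 8.3], [-15.1, -14.6, 7.5], [-15.5, -14.6, 6.7]]
[[-0.001, 0.051, 0.004], [-0.001, 0.051, 0.004], [-0.002, 0.05, 0.004], [-0.001, 0.051, 0.004], [-0.002, 0.05, 0.004], [-0.001, 0.051, 0.003]]
end err [0.01 0.02 0.03]
```

View pics/w7.png

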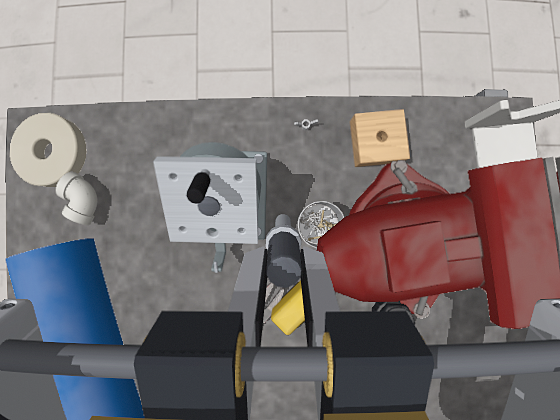

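Call:
move_arm(dp=[[-13,-14.8,10.5],[-13.7,-14.8,9.7],[-14.1,-14.7,9.1],[-14.7,-14.7,8.3],[-15.1,-14.6,7.5],[-15.5,-14.6,6.7],[0,0,0],[0,0,0],[0,0,0]], rot=[[-0.001,0.051,0.004],[-0.001,0.051,0.004],[-0.002,0.05,0.004],[-0.001,0.051,0.004],[-0.002,0.05,0.004],[-0.001,0.051,0.003],[0,0,0],[0,0,0],[0,0,0]], claw=[0,0,0,0,0,0,0,0,0])

```text
t: 15.72
eef_pos: [386.7, 149.0, 207.5]
ee_rot: [-3.141, -0.612, -0.049]
wrist_force: [-0.3, -0.3, -1.9]
gripper_width: 0.203
```

```bash
python3 st.py
python3 - <<'E'
from h import *
f=grab('wrist','w8.png');grab('scene','s8.png'); P=plateR(); p,Q=cur()
print('pred tip,collar,knobtop', proj(f,[p+Q@[0,0,60.1],p+Q@[0,0,12],p+Q@[0,0,-36]]).round(1).tolist())
im=cv2.imread('pics/w8.png')[120:330,180:420]; cv2.imwrite('pics/w8z.png',cv2.resize(im,None,fx=2.8,fy=2.8,interpolation=cv2.INTER_CUBIC))
im=cv2.imread('pics/s8.png')[130:290,200:400]; cv2.imwrite('pics/s8z.png',cv2.resize(im,None,fx=3.6,fy=3.6,interpolation=cv2.INTER_CUBIC))
E
```

```text
t 15.72 F plate [-1.3 -0.3 -1.3] F tool [-1.3  0.3  1.3] w 0.203 xyz [-17.2  -0.9 125. ] ang -3.09 r 17.3 phi -0.003 z [ 0.001 -0.001 -1.   ]
[ 0.5  -0.68  2.03 -0.32  1.26  2.13] [386.7 149.  207.5]
pred tip,collar,knobtop [[282.3, 218.5], [282.1, 240.5], [281.7, 273.4]]
```

View pics/w8z.png

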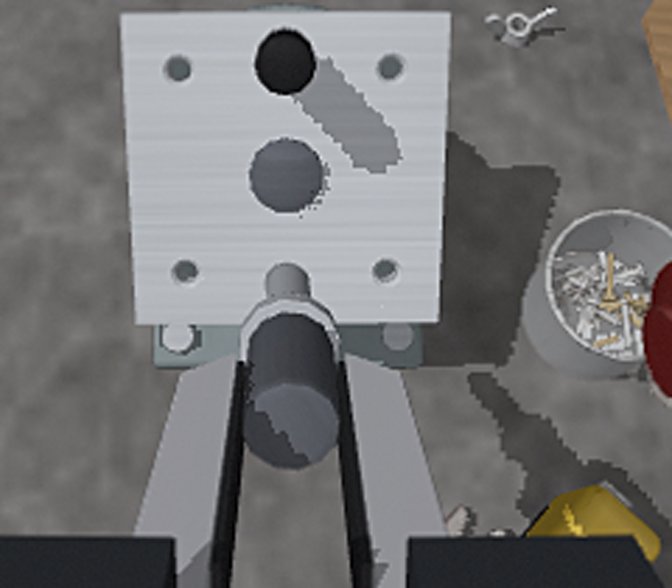

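View pics/s8z.png

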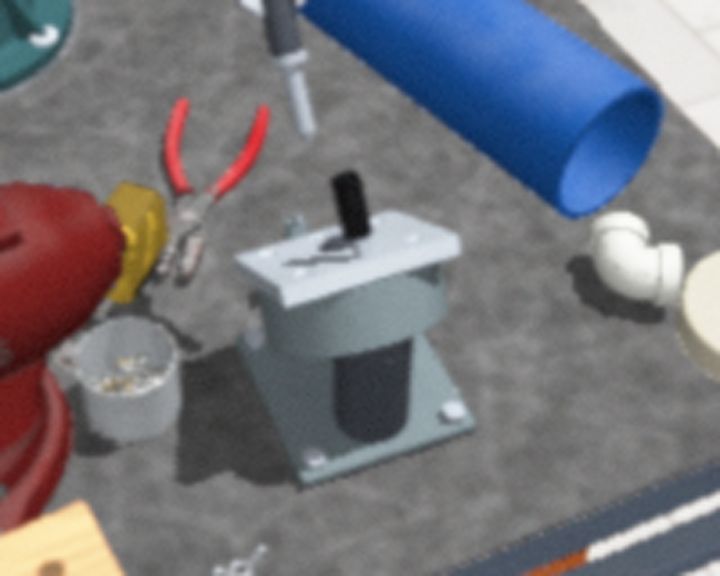

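Run:
```python
from h import *
f=dict(np.load('pics/w8.png.npz')); P=plateR(); n=P[:,2]
z=lambda a:np.array([a],float)/2.8+[180,120]-.3
for nm,a,h in [('cap',(286.5,176),5),('tip',(288,272),64.9),('collar',(290.5,331),113),('knobtop',(291,425),161),('cornL',(135,324),0),('cornR',(440,324),0),('cTL',(121,13),0),('cTR',(450,13),0),('h1',(178,69),0),('h2',(390,68),0),('h3',(185,271),0),('h4',(385,271),0)]:
    print(nm,(P.T@(onplane(f,z(a),FC+h*n,n)[0]-FC)).round(1))
p,Q=cur(); print((P.T@(p-FC)).round(1))
```

```text
cap [-0.5 -0.6  5. ]
tip [-16.2  -1.1  64.9]
collar [-15.8  -1.8 113. ]
knobtop [-16.5  -1.9 161. ]
cornL [-56.4  55.1  -0. ]
cornR [-56.7 -56.5  -0. ]
cTL [54.2 54.5 -0. ]
cTR [ 53.9 -55.4  -0. ]
h1 [35.6 36.   0. ]
h2 [ 35.7 -35.8  -0. ]
h3 [-36.1  36.   -0. ]
h4 [-36.3 -35.8   0. ]
[-17.7  -0.9 124.9]
```

Call:
move_arm(dp=[[0,0,10],[-4,0,12],[-6,0,12],[-6,-0.4,10],[-4,-0.4,8],[-4,0,6],[0,0,4],[0,0,0],[0,0,0]], rot=[[0,0,0],[0,0,0],[0,0,0],[0,0,0],[0,0,0],[0,0,0],[0,0,0],[0,0,0],[0,0,0]], claw=[0,0,0,0,0,0,0,0,0])

```text
t: 16.95
eef_pos: [401.7, 149.9, 142.2]
ee_rot: [-3.141, -0.611, -0.047]
wrist_force: [0.2, -0.3, -1.4]
gripper_width: 0.202
```

```bash
python3 st.py
python3 - <<'E'
from h import *
f=grab('wrist','w9.png');grab('top','t9.png'); P=plateR(); p,Q=cur()
im=cv2.imread('pics/w9.png')[120:330,180:420]; cv2.imwrite('pics/w9z.png',cv2.resize(im,None,fx=2.8,fy=2.8,interpolation=cv2.INTER_CUBIC))
E
```

```text
t 16.95 F plate [-0.7 -0.3 -1.3] F tool [-0.7  0.3  1.3] w 0.202 xyz [-42.5   0.7  62.9] ang 3.126 r 42.5 phi -0.001 z [ 0.001 -0.    -1.   ]
[ 0.47 -0.63  2.14 -0.32  1.11  2.16] [401.7 149.9 142.2]
```

View pics/w9z.png

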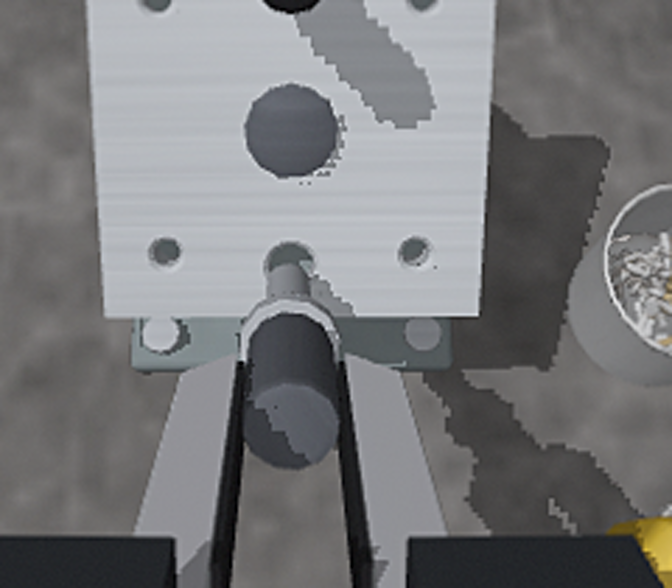

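Run:
```python
from h import *
f=dict(np.load('pics/w9.png.npz')); P=plateR(); n=P[:,2]
z=lambda a:np.array([a],float)/2.8+[180,120]-.3
for nm,a,h in [('cap',(291.5,131),5),('hole top edge',(290.5,241),0),('holeL',(266,262),0),('holeR',(315,262),0),('tip',(288,272),2.8),('h3',(166,252),0),('h4',(415,252),0)]:
    print(nm,(P.T@(onplane(f,z(a),FC+h*n,n)[0]-FC)).round(1))
q=FC+P@[-42.5,.7,62.9]; print([((proj(f,[q+P@[dx,0,-60.1]])[0]-[180,120])*2.8).round(0) for dx in (-3,0,1.3,4,6)])
im=cv2.imread('pics/w9.png')[195:240,255:315]; cv2.imwrite('pics/w9y.png',cv2.resize(im,None,fx=12,fy=12,interpolation=cv2.INTER_NEAREST))
```

```text
cap [-0.4 -0.5  5. ]
hole top edge [-32.9  -0.2   0. ]
holeL [-39.2   6.9   0. ]
holeR [-39.3  -7.3  -0. ]
tip [-41.4   0.5   2.8]
h3 [-36.2  35.7   0. ]
h4 [-36.3 -36.2  -0. ]
[array([286., 285.]), array([286., 275.]), array([286., 270.]), array([286., 261.]), array([286., 255.])]
```

View pics/w9y.png

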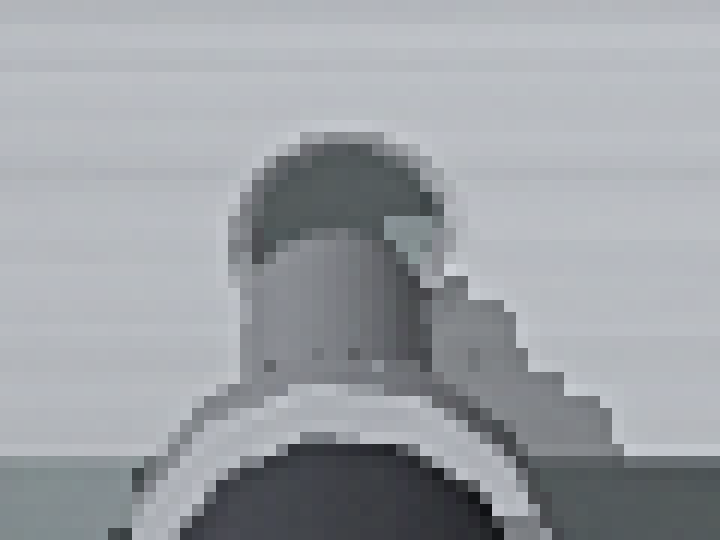

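Call:
move_arm(dp=[[0.5,0.4,2],[0.5,0.3,2],[0,0,2],[0,0,2],[0,0,2],[0,0,2],[0,0,0],[0,0,0]], rot=[[0,0,0],[0,0,0],[0,0,0],[0,0,0],[0,0,0],[0,0,0],[0,0,0],[0,0,0]], claw=[0,0,0,0,0,0,0,0])

```text
t: 18.05
eef_pos: [409.2, 148.7, 132.3]
ee_rot: [-3.141, -0.611, -0.047]
wrist_force: [1.5, -0.5, -2.0]
gripper_width: 0.199
```

```bash
python3 st.py
```

```text
t 18.05 F plate [ 0.  -0.5 -2.5] F tool [0.  0.5 2.5] w 0.199 xyz [-42.   -0.2  50.5] ang -3.137 r 42.0 phi -0.001 z [-0. -0. -1.]
[ 0.45 -0.61  2.15 -0.32  1.07  2.15] [409.2 148.7 132.3]
```

Call:
move_arm(dp=[[0,0,1],[0,0,1],[0,0,1],[0,0,0],[0,0,0]], rot=[[0,0,0],[0,0,0],[0,0,0],[0,0,0],[0,0,0]], claw=[0,0,0,0,0])

```text
t: 18.68
eef_pos: [410.8, 148.6, 129.8]
ee_rot: [-3.141, -0.611, -0.047]
wrist_force: [0.7, -0.3, -1.9]
gripper_width: 0.206
```

```bash
python3 st.py
```

```text
t 18.68 F plate [-0.5 -0.2 -2. ] F tool [-0.5  0.2  2. ] w 0.206 xyz [-42.1  -0.2  47.5] ang -3.138 r 42.1 phi -0.001 z [-0. -0. -1.]
[ 0.45 -0.6   2.15 -0.32  1.06  2.15] [410.8 148.6 129.8]
```

Call:
move_arm(dp=[[0,0,1],[0,0,1],[0,0,0],[0,0,0]], rot=[[0,0,0],[0,0,0],[0,0,0],[0,0,0]], claw=[0,0,0,0])

```text
t: 19.18
eef_pos: [412.0, 148.6, 128.2]
ee_rot: [-3.141, -0.611, -0.047]
wrist_force: [0.3, 1.0, -1.3]
gripper_width: 0.204
```

```bash
python3 st.py
```

```text
t 19.18 F plate [-0.5  1.  -1.2] F tool [-0.5 -1.   1.2] w 0.204 xyz [-42.1  -0.2  45.5] ang -3.138 r 42.1 phi -0.001 z [-0. -0. -1.]
[ 0.45 -0.6   2.15 -0.32  1.06  2.14] [412.  148.6 128.2]
```

Call:
move_arm(dp=[[0,0,1],[0,0,1],[0,0,0],[0,0,0]], rot=[[0,0,0],[0,0,0],[0,0,0],[0,0,0]], claw=[0,0,0,0])

```text
t: 19.68
eef_pos: [413.1, 148.5, 126.5]
ee_rot: [-3.141, -0.611, -0.047]
wrist_force: [1.6, -0.3, -1.3]
gripper_width: 0.202
```

```bash
python3 st.py
python3 - <<'E'
from h import *
f=grab('wrist','w10.png')
im=cv2.imread('pics/w10.png')[120:330,180:420]; cv2.imwrite('pics/w10z.png',cv2.resize(im,None,fx=2.8,fy=2.8,interpolation=cv2.INTER_CUBIC))
E
```

```text
t 19.68 F plate [ 0.6 -0.2 -1.9] F tool [0.6 0.2 1.9] w 0.202 xyz [-42.1  -0.2  43.5] ang -3.138 r 42.1 phi -0.001 z [-0. -0. -1.]
[ 0.44 -0.6   2.15 -0.32  1.05  2.14] [413.1 148.5 126.5]
```

View pics/w10z.png

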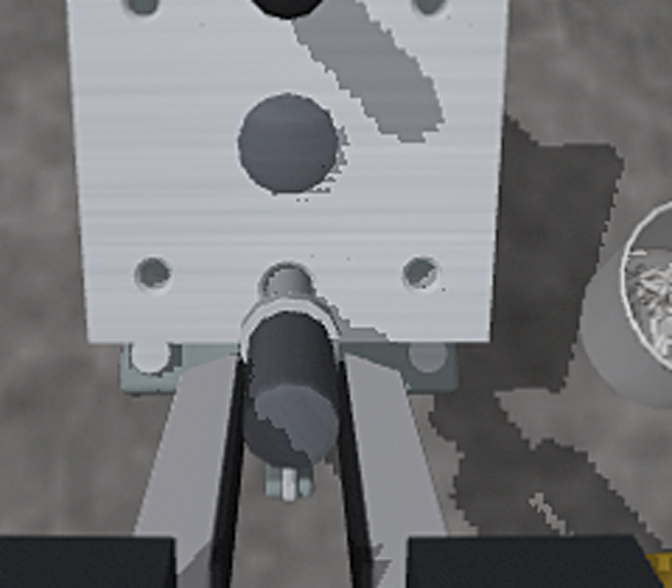

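Call:
move_arm(dp=[[0,0,1],[0,0,1],[0,0,1],[0,0,0],[0,0,0]], rot=[[0,0,0],[0,0,0],[0,0,0],[0,0,0],[0,0,0]], claw=[0,0,0,0,0])

```text
t: 20.35
eef_pos: [414.9, 148.6, 124.1]
ee_rot: [-3.141, -0.611, -0.047]
wrist_force: [1.0, 0.9, -0.1]
gripper_width: 0.2
```

```bash
python3 st.py
```

```text
t 20.35 F plate [ 0.7  0.9 -0.6] F tool [ 0.7 -0.9  0.6] w 0.2 xyz [-42.    0.   40.5] ang 3.141 r 42.0 phi -0.001 z [-0.  0. -1.]
[ 0.44 -0.59  2.15 -0.32  1.04  2.14] [414.9 148.6 124.1]
```

Call:
move_arm(dp=[[0,0,1],[0,0,1],[0,0,1],[0,0,1],[0,0,0],[0,0,0]], rot=[[0,0,0],[0,0,0],[0,0,0],[0,0,0],[0,0,0],[0,0,0]], claw=[0,0,0,0,0,0])

```text
t: 21.1
eef_pos: [417.2, 148.4, 120.8]
ee_rot: [-3.141, -0.611, -0.047]
wrist_force: [0.7, 2.0, -1.0]
gripper_width: 0.202
```

```bash
python3 st.py
python3 - <<'E'
from h import *
f=grab('wrist','w11.png')
im=cv2.imread('pics/w11.png')[120:330,180:420]; cv2.imwrite('pics/w11z.png',cv2.resize(im,None,fx=2.8,fy=2.8,interpolation=cv2.INTER_CUBIC))
E
```

```text
t 21.1 F plate [-0.   2.  -1.1] F tool [-0.  -2.   1.1] w 0.202 xyz [-42.   -0.1  36.5] ang -3.139 r 42.0 phi -0.001 z [-0. -0. -1.]
[ 0.44 -0.58  2.16 -0.32  1.03  2.14] [417.2 148.4 120.8]
```

View pics/w11z.png

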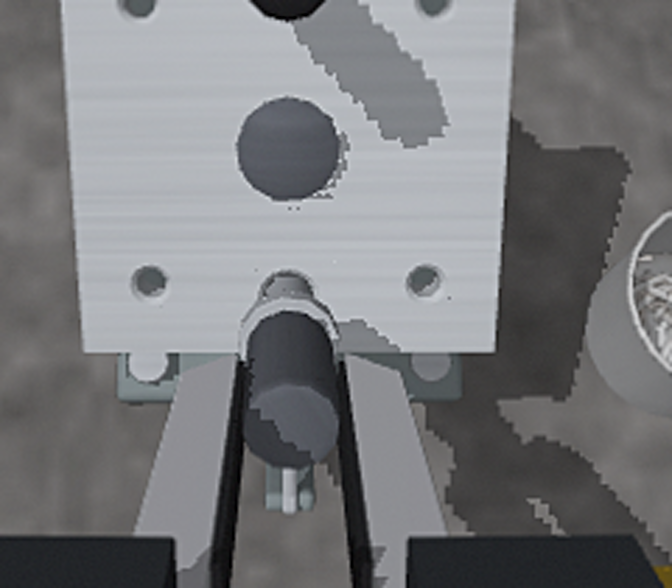

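Call:
move_arm(dp=[[0,0,2],[0,0,2],[0,0,2],[0,0,2],[0,0,0],[0,0,0]], rot=[[0,0,0],[0,0,0],[0,0,0],[0,0,0],[0,0,0],[0,0,0]], claw=[0,0,0,0,0,0])

```text
t: 21.9
eef_pos: [421.7, 148.2, 114.0]
ee_rot: [-3.141, -0.61, -0.047]
wrist_force: [0.9, 2.6, -1.4]
gripper_width: 0.198
```

```bash
python3 st.py
```

```text
t 21.9 F plate [-0.1  2.7 -1.6] F tool [-0.1 -2.7  1.6] w 0.198 xyz [-42.2  -0.1  28.4] ang -3.139 r 42.2 phi -0.001 z [-0. -0. -1.]
[ 0.43 -0.57  2.16 -0.31  1.01  2.14] [421.7 148.2 114. ]
```

Call:
move_arm(dp=[[0,-0.2,2],[0,-0.1,2],[0,0,2],[0,0,2],[0,0,0],[0,0,0]], rot=[[0,0,0],[0,0,0],[0,0,0],[0,0,0],[0,0,0],[0,0,0]], claw=[0,0,0,0,0,0])

```text
t: 22.65
eef_pos: [426.3, 148.2, 107.5]
ee_rot: [-3.141, -0.61, -0.047]
wrist_force: [1.8, 1.5, -0.9]
gripper_width: 0.202
```

```bash
python3 st.py
```

```text
t 22.65 F plate [ 0.9  1.6 -1.7] F tool [ 0.9 -1.6  1.7] w 0.202 xyz [-42.2   0.1  20.4] ang 3.139 r 42.2 phi -0.001 z [-0. -0. -1.]
[ 0.42 -0.55  2.17 -0.31  0.99  2.14] [426.3 148.2 107.5]
```

Call:
move_arm(dp=[[0,0,2],[0,0,2],[0,0,1],[0,0,1],[0,0,0],[0,0,0]], rot=[[0,0,0],[0,0,0],[0,0,0],[0,0,0],[0,0,0],[0,0,0]], claw=[0,0,0,0,0,0])

```text
t: 23.4
eef_pos: [429.8, 148.1, 102.8]
ee_rot: [-3.141, -0.611, -0.047]
wrist_force: [1.1, 3.0, 0.1]
gripper_width: 0.199
```

```bash
python3 st.py
```

```text
t 23.4 F plate [ 0.9  3.  -0.5] F tool [ 0.9 -3.   0.5] w 0.199 xyz [-42.    0.2  14.5] ang 3.137 r 42.0 phi -0.001 z [-0. -0. -1.]
[ 0.42 -0.54  2.17 -0.31  0.97  2.14] [429.8 148.1 102.8]
```

Contact should come within the next few mm; 0.5 mm rows.

Call:
move_arm(dp=[[0,0,0.8],[0,0,0.8],[0,0,0.8],[0,0,0],[0,0,0]], rot=[[0,0,0],[0,0,0],[0,0,0],[0,0,0],[0,0,0]], claw=[0,0,0,0,0])

```text
t: 24.02
eef_pos: [431.2, 148.1, 101.1]
ee_rot: [-3.141, -0.611, -0.047]
wrist_force: [-1.1, 3.5, 2.5]
gripper_width: 0.205
```

```bash
python3 st.py
python3 - <<'E'
from h import *
f=grab('wrist','w12.png')
im=cv2.imread('pics/w12.png')[120:330,180:420]; cv2.imwrite('pics/w12z.png',cv2.resize(im,None,fx=2.8,fy=2.8,interpolation=cv2.INTER_CUBIC))
E
```

```text
t 24.02 F plate [0.4 3.4 2.8] F tool [ 0.4 -3.4 -2.8] w 0.205 xyz [-41.8   0.2  12.3] ang 3.136 r 41.8 phi -0.001 z [ 0. -0. -1.]
[ 0.41 -0.53  2.17 -0.31  0.97  2.14] [431.2 148.1 101.1]
```

View pics/w12z.png

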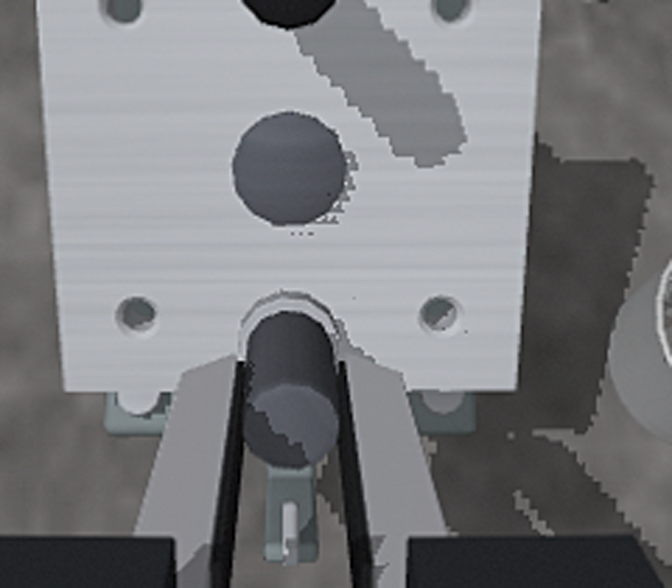

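Call:
move_arm(dp=[[0,0,0.7],[0,0,0.6],[0,0,0],[0,0,0]], rot=[[0,0,0],[0,0,0],[0,0,0],[0,0,0]], claw=[0,0,0,0])

```text
t: 24.58
eef_pos: [431.8, 148.2, 101.3]
ee_rot: [-3.14, -0.611, -0.048]
wrist_force: [-10.4, 3.3, 10.6]
gripper_width: 0.203
```

```bash
python3 st.py
```

```text
t 24.57 F plate [-2.6  2.9 14.7] F tool [ -2.6  -2.9 -14.7] w 0.203 xyz [-41.3   0.4  12.2] ang 3.133 r 41.3 phi -0.002 z [ 0.  0. -1.]
[ 0.41 -0.53  2.17 -0.31  0.96  2.14] [431.8 148.2 101.3]
```

Call:
move_arm(dp=[[0,0,-1],[0,0,0],[0,0,0],[0,0,0],[0,0,0],[0,0,0],[0,0,-6],[0,0,-12],[0,0,-16],[0,0,-20],[8,0,-12],[12,0,-17],[12,0,-17],[0,0,0],[0,0,0]], rot=[[0,0,0],[0,0,0],[0,0,0],[0,0,0],[0,0,0],[0,0,0],[0,0,0],[0,0,0],[0,0,0],[0,0,0],[0,0,0],[0,0,0],[0,0,0],[0,0,0],[0,0,0]], claw=[0,0.3,0.6,0.6,0.6,0.6,0.6,0.6,0.6,0.6,0.6,0.6,0.6,0.6,0.6])

```text
t: 26.45
eef_pos: [399.9, 149.3, 200.1]
ee_rot: [3.142, -0.609, -0.047]
wrist_force: [-0.6, -0.2, -0.4]
gripper_width: 0.603
```

```bash
python3 st.py
python3 - <<'E'
from h import *
f=grab('wrist','w13.png'); grab('scene','s13.png'); grab('top','t13.png')
im=cv2.imread('pics/w13.png'); cv2.imwrite('pics/w13z.png',cv2.resize(im,None,fx=1.4,fy=1.4,interpolation=cv2.INTER_CUBIC))
im=cv2.imread('pics/s13.png')[130:310,190:400]; cv2.imwrite('pics/s13z.png',cv2.resize(im,None,fx=3.2,fy=3.2,interpolation=cv2.INTER_CUBIC))
E
```

```text
t 26.45 F plate [-0.7 -0.2  0. ] F tool [-0.7  0.2 -0. ] w 0.603 xyz [-10.7  -0.  111.4] ang -3.141 r 10.7 phi -0.001 z [-0.001 -0.001 -1.   ]
[ 0.47 -0.65  2.03 -0.31  1.23  2.11] [399.9 149.3 200.1]
```

View pics/w13z.png

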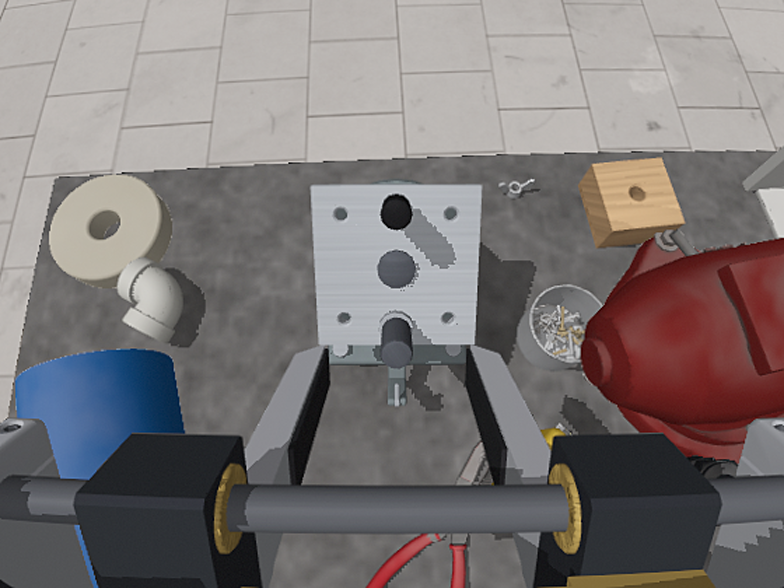

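View pics/s13z.png

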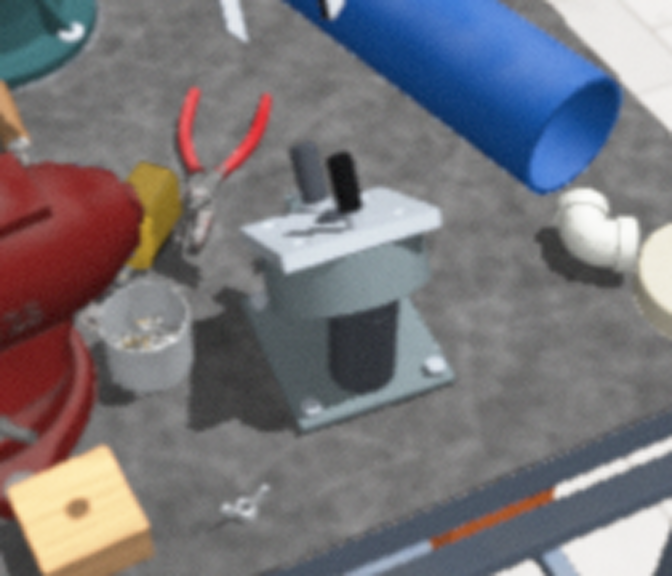

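Run:
```python
from h import *
P=plateR()
f=dict(np.load('pics/w13.png.npz'))
print((proj(f,[FC+P@[-40.3,-.2,h] for h in (0,6,48,54,60)])*1.4).round(1).tolist())
for uv in [(283,250),(284,252),(282,248)]: print((P.T@(pts(f,[uv])[0]-FC)).round(1))
print('face', [(P.T@(pts(f,[uv])[0]-FC)).round(1).tolist() for uv in [(260,210),(310,215),(260,240)]])
im=cv2.imread('pics/w13.png')[205:295,240:330]; cv2.imwrite('pics/w13y.png',cv2.resize(im,None,fx=6.5,fy=6.5,interpolation=cv2.INTER_NEAREST))
```

```text
[[395.7, 323.1], [395.7, 326.1], [395.6, 350.4], [395.6, 354.5], [395.5, 358.7]]
[-39.9  -0.6  48.2]
[-41.3  -1.4  49.3]
[-37.6   0.3  49.5]
face [[-19.0, 21.4, 0.3], [-24.1, -26.5, 0.2], [-49.5, 22.0, 1.1]]
```

View pics/w13y.png

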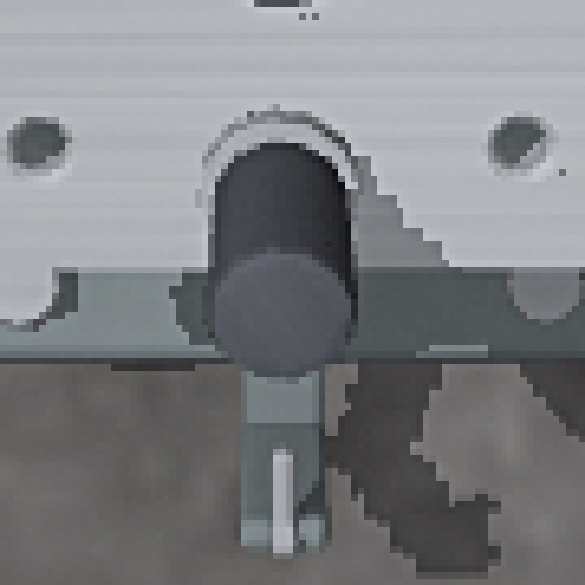

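```bash
python3 -c "
from h import *
print(manip.finish_job())"
```

```text
the job is handed in; nothing more can be done
None
```

The pin is fully home through the plate and into the head. The gripper is open and clear, and I handed the job in at about 26.5 s.

- **Turning the plate:** I turned it by its black handle from about 1.09 rad to the pointer, about 0.01 rad as measured afterwards.
- **Inserting the pin:** I took the pin from the rest from above, carried it high past the vice, and lowered it into the plate hole. No feeling about was needed. It passed the 12 mm depth where it would have stopped on the head and went straight into the hidden hole, with only about 3 N of side force. It stopped firmly at about 15 N with the tool 12.2 mm above the face, where 12.1 mm was expected for fully home.

**Last checks:**
- In the last wrist picture the collar is on the plate, and the top of the knob reads 48.2 to 49.5 mm above the face by depth (48 expected). Depth on the bare face itself reads 0.2 to 1.1 mm too high, so this fits fully home.
- After I backed off, the wrist force was near zero. The elbow, tin and wing nut look undisturbed in the pictures, though I did not re-measure their positions.
- **One disagreement:** the top and wrist cameras differed by about 4 mm in y on where the pin stood in the rest. I used the wrist value, and the grasp was good.

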